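# Rack the tagged keys and swing the keeper shut

## Task

Swing the bamboo rack's keeper bar clear by pushing near its free end, until it stands about square to its shut position or further. Then lay every tagged key on the sloped rack, metal end downhill, flat, side by side and straight, and slide each down until its tip rests against the stop at the low end. When all are in, swing the keeper fully shut over them again and let go, without disturbing the other things on the table.

Things in the scene. Friction and masses are not known exactly. Their poses are not given: they have to be found in the camera images.
- key1: Loose steel key fixed in a dark wooden tag (3 or 4 present, all alike). Tag 70 long (own x), 24 wide (y), 16 thick (z), origin at its centre; the key sticks out of the middle of its +x end, 50 long, 9 wide, 5 thick: tip at x = +85. Same on both faces, 60 g. Starts flat on the table, metal end within about 0.65 rad of the rack's downhill direction. On the rack it stays put until pushed.
- key2: As key1.
- key3: As key1.
- key4: As key1.
- key1_tip (a point): The tip of key1's steel key, on its middle line.
- key2_tip (a point): The tip of key2's steel key, on its middle line.
- key3_tip (a point): The tip of key3's steel key, on its middle line.
- key4_tip (a point): The tip of key4's steel key, on its middle line.
- rack: The fixed bamboo key rack, footprint 218 (own x) by 155 (own y) mm; origin under the middle of it at table height, z up. Its sloped top falls towards own +y; the low end has the stop. Its place and yaw vary.
- deck: The rack's sloped top. Own y points straight down the 18 degree slope, x across (as rack x), z out of the surface. Origin on the surface, mid-width, at the stop's inner face, 18 mm above the table. Surface y = -155 (high end, 66 mm up) to 0, x = -104 to +104; side walls 5 thick, 8 high; stop 8 thick, 14 high. No dividers: four tags fit at 48 mm spacing.
- keeper (a joint): Angle of the keeper, a level wooden bar 20 wide, 14 thick, 44 to 58 mm above the table, on an upright pin at one end. 0 = shut, lying along rack +x over the metal of seated keys (4 mm clear of them); grows to 2.0 rad as its free end swings out past the low end (1.57 = along rack +y). Starts 0 to 0.3; stays where left; 0.5 N at the end moves it. Passes above tags on the table.
- keeper_hinge (a point): On the keeper's pin axis at mid thickness of the bar (51 mm above the table), 118 mm to -x and 51 mm to +y of the rack's origin.
- keeper_tip (a point): The free end of the keeper, on its middle line, 262 mm from the pin. Shut, the bar overhangs the rack's far side wall by 35 mm, with free space beneath and on both sides of this end.
- fob: Bystander: green plastic door fob, 70 by 34 by 11 mm, loose.
- opener: Bystander: aluminium bottle opener, 143 by 40 by 6 mm, loose.
- dish: Bystander: white ceramic bowl-shaped dish, 120 across, 35 high, loose.
- case: Bystander: grey spectacles case 155 by 60 by 45 mm, loose.
- torch: Bystander: dark steel pocket torch 120 by 36 mm, lying, loose.
Mind the look-alikes: they are no part of the job. Leave any blue or orange look-alike of the key3 alone.

How it is judged:
By the outcome, as a careful person would: the job done as asked, in the order asked, and still so for the second after the job is handed in, with the robot touching nothing.
Of key1, key2, key3, key4 only 3 to 4 are there at a start; the rules pass over those that are not, and their reading is None.
At some moment in a run one of key1, key2, key3, key4 may be knocked a few centimetres aside while the robot is not near it.
Once in a run the grip may slacken for a moment while it holds something.
It also fails if it takes over 210 s, if anything falls off the work surface, if the arm or the gripper's body presses on something with over 40 N, if the wrist force passes 120 N, or if a joint passes its speed limit or range.

## Robot

A 7-joint arm with a two-finger parallel gripper is mounted at the origin on the work surface. World frame = base frame: x ahead of the robot, y to its left, z up, the work surface at z = 0. Lengths are in mm, angles in rad, forces in N, time in s.
With the tool pointing down it reaches from about 425 to 925 mm from the base axis. Payload 6.8 kg.
Tool frame: the origin (TCP) lies between the finger pads; the fingertips stand 19 mm ahead of it and the grasp point (between the pads) is the TCP; z points along the fingers, y is the line along which they close (so a half turn about z gives the same grasp; the last joint's range is limited). The gripper opens to 85 mm and grips with 20 to 120 N. Pads are 22 mm wide; open, the fingers measure 114 mm over their backs; the gripper's body (76 mm by 85 mm) begins 54 mm behind the grasp point. The pads swing forward as they close: fully open they stand 13 mm farther back than shut.
Start: joints at [-1.216, 0.477, 0.022, 1.555, -0.011, 1.109, -0.083], TCP at [301.357, 604.012, 250.308] pointing down, gripper open.
Joint ranges: [-2.96, 2.96], [-0.34, 2.1], [-1.41, 1.46], [0.24, 2.44], [-1.37, 4.51], [0.17, 1.92], [-2.96, 2.96]. Speed limits (rad/s): [2.39, 2.39, 3.14, 3.14, 3.14, 3.14, 3.14].

## Interface

Orientations are given as a unit quaternion [x, y, z, w].
In Python, from station import arm gives the robot as it stands.
- The arm moves only by the tool jog_arm, never from a script. Its argument "steps" is text: rows parted by semicolons, each of 7 numbers parted by spaces: the opening, from -1 (shut) to 1 (fully open), then the shift along the tool's x, y, z scaled (see below), then the turn, a rotation vector about the tool's x, y, z scaled (see below). In form: hand x y z ax ay az; .... A call has 1 to 5 rows; each row shifts and turns the commanded pose from where the row before left it, along the tool's axes as they then stand; what a row does not reach is not made up. The controller multiplies each number of a shift by 1 m and each number of a turn by pi/2 rad. A row lasts 1/12 s, in which the tool goes at most 41.7 mm and 7.16 degrees, less where a joint would pass 70% of its speed; a pose out of reach is approached as far as the arm can. A call with a number of a shift or a turn outside -1 to 1 is refused whole. A call with a gripper value outside its range is refused whole. The fingers move at their own pace and stop on an object; "newtons" is the grip in N (left out, the last holds). Time passes only in rows, so rows that do not move let the fingers close. It gives the time, the measured TCP pose, the force, the opening and the grip force at its end, in the units of the state.
- arm.get_state(): the state, without advancing time (a new reading comes with each control period).
- arm.camera(name): name is "scene" or "top" or "wrist"; returns a dict with "color" (420x560x3 uint8, blue, green, red), "K" (3x3 intrinsics, pixels), "R" (3x3) and "t" (3): a world point X has camera coordinates R X + t. Camera axes: x right, y down, z forward; pixel columns grow to the right and rows downward; lengths in mm; the calibration is good to about 2 mm. The wrist camera is an equidistant fisheye: a pixel r from the principal point sees the ray r / f radians off the axis. A picture is of the moment at which its call begins. There is no depth.
- arm.job_done(): hands the job in; it is judged then, once.
The state is a dict: "time_s": time; "q": joint angles; "qvel": joint speeds; "joint_torque": joint torques, N m; "tcp_pos": TCP position; "eef_rot": TCP orientation; "force": force on the tool from outside, world axes, zero at the start; "moment": the same for the moment, N m; "grip_width": opening from 0.0 (shut) to 1.0 (fully open); "gripper_force": force on a finger pad.
Only numpy, scipy, OpenCV 4.12 (cv2) and the standard library are available. Lean on these libraries where they do the work, as an engineer would, in place of code of your own. Each camera call takes 0.05 s, during which the arm holds its last target. There are 200 camera calls.

## Working session

There is one attempt and no reset: what is moved stays moved. The work goes in short steps, Python scripts to look and compute and a tool call to move; the robot and the scene stay as the last step left them, time stands still between calls to the robot, and variables do not carry over. Pictures are saved under pics/ and viewed, at most 14 in all, crops included, and the job is handed in when it is done.

Besides the shell and the picture viewer there is one more tool, called after "Emit:" in YAML: its name, and indented under it one key for each argument. jog_arm: Moves the arm, as the interface text tells. Its arguments: {"type":"object","properties":{"steps":{"type":"string"},"newtons":{"type":"number"}},"required":["steps"]}

```bash
ls; mkdir -p pics
python3 - <<'E'
from station import arm
import cv2
s=arm.get_state();print(s)
for n in("scene","top"):
    c=arm.camera(n);cv2.imwrite(f"pics/{n}0.png",c["color"]);print(n,c["K"],c["R"],c["t"])
E
```

```text
pics
{'time_s': 0.0, 'q': array([-1.21613611,  0.47780636,  0.02232452,  1.556421  , -0.01149606,
        1.10929734, -0.08307415]), 'qvel': array([ 0.00083622,  0.0004269 , -0.00120428,  0.00176619,  0.00018176,
        0.00058681, -0.00027556]), 'joint_torque': array([-3.87600539e-04, -5.96449077e+01,  1.60789825e+00, -2.81181407e+01,
        1.24704026e-02,  9.47870139e-03, -1.08855065e-05]), 'tcp_pos': array([301.09355395, 603.51957304, 249.33404693]), 'eef_rot': array([ 2.29290299e-01,  9.73357666e-01, -8.90670599e-04, -1.42772888e-04]), 'force': array([0.52013707, 0.33920514, 0.65139235]), 'moment': array([-0.04991857, -0.03766424,  0.05770222]), 'gripper_force': 0.0, 'grip_width': 1.0018831250919913}
scene [[399.15564042   0.         282.24085541]
 [  0.         399.15564042 209.67642605]
 [  0.           0.           1.        ]] [[-0.80012181  0.59972917  0.01140237]
 [ 0.34747437  0.47890629 -0.80617016]
 [-0.48894442 -0.6410723  -0.59157388]] [ 412.35814275 -116.16818697 1297.01522458]
top [[526.83015271   0.         281.91659285]
 [  0.         526.83015271 209.76411301]
 [  0.           0.           1.        ]] [[-2.75851867e-02 -9.99617825e-01 -1.80611342e-03]
 [-9.97394545e-01  2.76442259e-02 -6.66327170e-02]
 [ 6.66571802e-02 -3.66682644e-05 -9.97775936e-01]] [   2.5177414   503.3811262  1363.07354319]
```

View pics/top0.png

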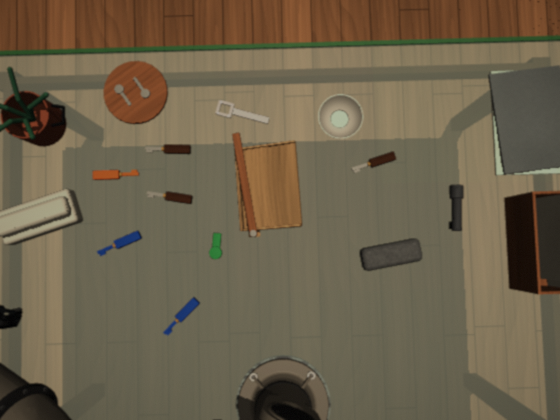

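View pics/scene0.png

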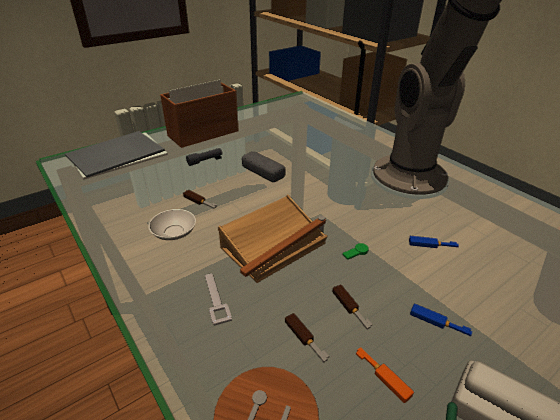

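The top view shows three brown-tagged keys, at (177,149), (178,197) and (380,159). Their metal ends point left (world +y), which is also the rack's downhill direction.

What could be taken for them:
- Blue look-alikes at (126,241) and (183,315).
- An orange look-alike at (115,174).
- The opener at (245,113) and the torch at (456,207).

I choose the three brown ones. The keeper pin is at (253,232) and its tip at (237,135).

```bash
cat > h.py <<'E'
import numpy as np, cv2, math
from scipy.spatial.transform import Rotation as Ro
from station import arm
def ray(c,px,z,fish=False):
    K,R,t=(np.asarray(c[k],float) for k in("K","R","t"))
    u=(px[0]-K[0,2])/K[0,0];v=(px[1]-K[1,2])/K[1,1]
    if fish:
        r=math.hypot(u,v);d=np.array([u/r*math.sin(r),v/r*math.sin(r),math.cos(r)]) if r>1e-9 else np.array([0,0,1.])
    else: d=np.array([u,v,1.])
    o=-R.T@t;d=R.T@d
    return o+d*(z-o[2])/d[2]
def proj(c,X,fish=False):
    K,R,t=(np.asarray(c[k],float) for k in("K","R","t"))
    p=R@np.asarray(X,float)+t
    if fish:
        r=math.hypot(p[0],p[1]);th=math.atan2(r,p[2]);u,v=p[:2]/r*th
    else:u,v=p[:2]/p[2]
    return np.array([K[0,0]*u+K[0,2],K[1,1]*v+K[1,2]])
def tags(img):
    hsv=cv2.cvtColor(img,cv2.COLOR_BGR2HSV)
    return hsv
def tool(yaw,tilt_axis=None,tilt=0.):
    """tool down with y (closing) axis at world angle yaw; then tilted about a world axis"""
    y=np.array([math.cos(yaw),math.sin(yaw),0]);z=np.array([0,0,-1.]);x=np.cross(y,z)
    R=Ro.from_matrix(np.c_[x,y,z])
    return R if tilt_axis is None else Ro.from_rotvec(np.asarray(tilt_axis)*tilt)*R
def plan(p,R=None,step=40,pos0=None,R0=None):
    s=arm.get_state()
    p0=np.array(s["tcp_pos"]) if pos0 is None else np.array(pos0)
    R0=Ro.from_quat(s["eef_rot"]) if R0 is None else R0
    if R is None:R=R0
    # choose half-turn equivalent that is nearer
    c=[R,R*Ro.from_euler('z',math.pi)]
    R=min(c,key=lambda r:(R0.inv()*r).magnitude())
    w=(R0.inv()*R).as_rotvec();d=np.asarray(p,float)-p0
    n=max(1,math.ceil(np.linalg.norm(d)/step),math.ceil(math.degrees(np.linalg.norm(w))/7))
    print("from",p0.round(1),"to",np.round(p,1),"n",n,"turn deg",np.degrees(w).round(1))
    rows=[];Rk=R0
    for k in range(n):
        v=Rk.inv().apply(d/n)/1000;a=w/n/(math.pi/2)
        rows.append(" ".join(f"{x:.4f}" for x in[*v,*a]));Rk=Rk*Ro.from_rotvec(w/n)
    print("; ".join(rows) if np.linalg.norm(w)>.005 else f"{n} x {rows[0]}")
    return R
E
python3 - <<'E'
from h import *
c=arm.camera("top");im=c["color"]
hsv=cv2.cvtColor(im,cv2.COLOR_BGR2HSV)
m=((im.max(2)<75)&(im[...,2]>im[...,0]+12)).astype(np.uint8)
n,l,st,ce=cv2.connectedComponentsWithStats(m)
for i in range(1,n):
    x,y,w,h,a=st[i]
    if 60<a<600 and 100<y<300 or (a>150 and 100<y<350):
        pts=np.argwhere(l==i)[:,::-1].astype(np.float32)
        r=cv2.minAreaRect(pts);ctr=ray(c,ce[i],16)
        W=np.array([ray(c,p,16)[:2] for p in pts]);d=W-W.mean(0);e=np.linalg.svd(d,full_matrices=0)[2][0]
        if e[1]<0:e=-e
        q=d@e;q2=d@np.array([-e[1],e[0]])
        print(i,ce[i].round(1),a,ctr.round(1),"ang",math.atan2(e[1],e[0]).__round__(3),"len",np.ptp(q).round(),np.ptp(q2).round())
a=cv2.resize(im[120:245,220:310],None,fx=4.6,fy=4.6,interpolation=cv2.INTER_CUBIC)
b=cv2.resize(im[135:210,140:200],None,fx=5,fy=5,interpolation=cv2.INTER_CUBIC)
d=cv2.resize(im[140:180,345:405],None,fx=5,fy=5,interpolation=cv2.INTER_CUBIC)
o=np.zeros((580,720,3),np.uint8);o[:a.shape[0],:a.shape[1]]=a;o[:375,414:714]=b;o[378:578,414:714]=d
o=np.clip(o.astype(float)*1.5,0,255).astype(np.uint8)
cv2.imwrite("pics/crop1.png",o)
E
```

```text
84 [  7.4 115.4] 120 [774.6 710.4  16. ] ang 1.43 len 51.0 40.0
87 [ 16.6 129.2] 205 [736.7 685.5  16. ] ang 1.4 len 67.0 38.0
92 [177.1 149. ] 241 [671.8 261.   16. ] ang 1.53 len 69.0 24.0
95 [382.  159.2] 240 [ 629.6 -278.7   16. ] ang 1.863 len 71.0 24.0
104 [ 75.8 205.8] 131 [528.7 529.   16. ] ang 0.211 len 90.0 31.0
105 [178.5 197.4] 248 [543.4 259.1  16. ] ang 1.39 len 71.0 25.0
106 [520.9 242.9] 2728 [ 399.6 -632.    16. ] ang 0.0 len 263.0 74.0
107 [544.4 248. ] 289 [ 384.5 -692.3   16. ] ang 3.14 len 255.0 62.0
113 [ 39.8 223.4] 158 [485.1 623.2  16. ] ang 1.899 len 186.0 26.0
```

View pics/crop1.png

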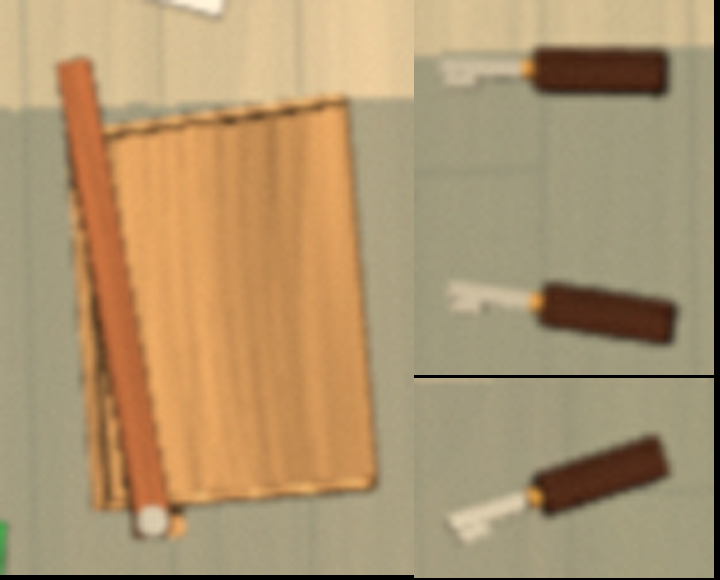

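The crop confirms three wooden-tag steel keys with metal ends to the left. It also shows the rack's high corners at crop (346,97) and (376,487), the low corner at (95,508), the pin at (152,520) and the keeper tip at (75,62).

Run:
```python
from h import *
from scipy.optimize import least_squares
c=arm.camera("top")
f=lambda x,y:(220+(x+.5)/4.6-.5,120+(y+.5)/4.6-.5)
M=[((346,97),73,(109,-77)),((376,487),73,(-109,-77)),((95,508),31,(-109,77.5)),((152,520),62,(-118,51))]
P=[ray(c,f(*m[0]),m[1])[:2] for m in M]; Q=np.array([m[2] for m in M])
print(np.round(P,1),"side",np.linalg.norm(P[0]-P[1]))
def res(v):
    C,S=math.cos(v[2]),math.sin(v[2]);return ((Q@np.array([[C,S],[-S,C]])+v[:2])-P).ravel()
r=least_squares(res,[600,20,0]);print(r.x,r.fun.round(1))
v=r.x;C,S=math.cos(v[2]),math.sin(v[2]);h=np.array([[C,-S],[S,C]])@[-118,51]+v[:2]
t=ray(c,f(75,62),58)[:2];print("hinge",h,"tip",t,"len",np.linalg.norm(t-h),"angle",math.atan2(*(t-h)[::-1])-v[2])
```

```text
[[674.  -48.9]
 [458.7 -59. ]
 [452.8  97.7]
 [444.4  64.1]] side 215.51344964870253
[5.63859054e+02 2.23143687e+01 4.36461347e-02] [ 2.2 -0.9 -0.4 -0.4 -1.2 -2.7 -0.6  4. ]
hinge [443.74618414  68.11719047] tip [700.9035234  101.16857068] len 259.2726188183593 angle 0.08417900209944937
```

Rack origin is about (564, 22) with yaw 0.044, and the pin is about (444, 67). The keeper length measures 259 against 262 given, so that checks out; its angle is about 0.08. Next I open it with shut fingers.

Run:
```python
from h import *
plan([702,50,200]); plan([702,50,58],pos0=[702,50,200])
h=np.array([444,67]);R0=Ro.from_quat(arm.get_state()["eef_rot"])
p=np.array([702,50.])
out=[]
for k,th in enumerate(np.linspace(.07,1.70,16)):
    q=h+250*np.array([math.cos(th),math.sin(th)])
    d=R0.inv().apply([*(q-p),0])/1000;p=q
    out.append(f"-1 {d[0]:.3f} {d[1]:.3f} 0 0 0 0")
print("; ".join(out))
```

```text
from [301.2 603.7 249.7] to [702  50 200] n 18 turn deg [0. 0. 0.]
18 x -0.0337 -0.0176 0.0028 0.0000 0.0000 0.0000
from [702  50 200] to [702  50  58] n 4 turn deg [0. 0. 0.]
4 x 0.0000 0.0000 0.0355 0.0000 0.0000 0.0000
-1 0.023 0.027 0 0 0 0; -1 0.015 0.023 0 0 0 0; -1 0.017 0.021 0 0 0 0; -1 0.020 0.019 0 0 0 0; -1 0.021 0.017 0 0 0 0; -1 0.023 0.014 0 0 0 0; -1 0.025 0.012 0 0 0 0; -1 0.026 0.009 0 0 0 0; -1 0.026 0.006 0 0 0 0; -1 0.027 0.003 0 0 0 0; -1 0.027 0.000 0 0 0 0; -1 0.027 -0.003 0 0 0 0; -1 0.027 -0.006 0 0 0 0; -1 0.026 -0.009 0 0 0 0; -1 0.025 -0.011 0 0 0 0; -1 0.023 -0.014 0 0 0 0
```

Emit:
jog_arm:
  steps: "-1 -0.0337 -0.0176 0.0028 0 0 0; -1 -0.0337 -0.0176 0.0028 0 0 0; -1 -0.0337 -0.0176 0.0028 0 0 0; -1 -0.0337 -0.0176 0.0028 0 0 0; -1 -0.0337 -0.0176 0.0028 0 0 0"
  newtons: 40

```text
time_s: 0.62
tcp_pos: [413.6, 448.4, 236.1]
eef_rot: [0.229, 0.973, -0.0, 0.0]
force: [0.5, 0.2, 0.4]
grip_width: 0.299
gripper_force: 0.0
```

Emit:
jog_arm:
  steps: "-1 -0.0337 -0.0176 0.0028 0 0 0; -1 -0.0337 -0.0176 0.0028 0 0 0; -1 -0.0337 -0.0176 0.0028 0 0 0; -1 -0.0337 -0.0176 0.0028 0 0 0; -1 -0.0337 -0.0176 0.0028 0 0 0"

```text
time_s: 1.03
tcp_pos: [525.1, 294.4, 222.2]
eef_rot: [0.229, 0.973, 0.0, -0.0]
force: [0.7, 0.5, 0.7]
grip_width: -0.004
gripper_force: 0.0
```

Emit:
jog_arm:
  steps: "-1 -0.0337 -0.0176 0.0028 0 0 0; -1 -0.0337 -0.0176 0.0028 0 0 0; -1 -0.0337 -0.0176 0.0028 0 0 0; -1 -0.0337 -0.0176 0.0028 0 0 0; -1 -0.0337 -0.0176 0.0028 0 0 0"

```text
time_s: 1.45
tcp_pos: [636.5, 140.5, 208.1]
eef_rot: [0.229, 0.973, -0.0, -0.0]
force: [-0.6, 0.1, -0.0]
grip_width: -0.001
gripper_force: 0.0
```

Emit:
jog_arm:
  steps: "-1 -0.0337 -0.0176 0.0028 0 0 0; -1 -0.0337 -0.0176 0.0028 0 0 0; -1 -0.0337 -0.0176 0.0028 0 0 0; -1 0 0 0 0 0 0; -1 0 0 0 0 0 0"

```text
time_s: 1.87
tcp_pos: [703.3, 45.9, 199.1]
eef_rot: [0.232, 0.973, -0.001, -0.0]
force: [0.0, 0.7, -0.1]
grip_width: -0.002
gripper_force: 0.0
```

Emit:
jog_arm:
  steps: "-1 0 0 0.0355 0 0 0; -1 0 0 0.0355 0 0 0; -1 0 0 0.0355 0 0 0; -1 0 0 0.0345 0 0 0; -1 0 0 0 0 0 0"

```text
time_s: 2.28
tcp_pos: [696.7, 51.8, 51.3]
eef_rot: [0.228, 0.974, -0.002, -0.006]
force: [-2.1, 0.2, -0.8]
grip_width: -0.001
gripper_force: 0.0
```

Emit:
jog_arm:
  steps: "-1 0.024 0.030 0 0 0 0; -1 0.015 0.023 0 0 0 0; -1 0.017 0.021 0 0 0 0; -1 0.020 0.019 0 0 0 0; -1 0.021 0.017 0 0 0 0"

```text
time_s: 2.7
tcp_pos: [665.2, 194.4, 61.3]
eef_rot: [0.229, 0.974, 0.001, 0.001]
force: [0.3, -0.4, -0.3]
grip_width: 0.004
gripper_force: 0.3
```

Emit:
jog_arm:
  steps: "-1 0.023 0.014 0 0 0 0; -1 0.025 0.012 0 0 0 0; -1 0.026 0.009 0 0 0 0; -1 0.026 0.006 0 0 0 0; -1 0.027 0.003 0 0 0 0"

```text
time_s: 3.12
tcp_pos: [570.5, 290.6, 61.3]
eef_rot: [0.228, 0.974, 0.001, 0.001]
force: [0.7, -0.0, 0.9]
grip_width: 0.002
gripper_force: 0.3
```

Emit:
jog_arm:
  steps: "-1 0.027 0.000 0 0 0 0; -1 0.027 -0.003 0 0 0 0; -1 0.027 -0.006 0 0 0 0; -1 0.026 -0.009 0 0 0 0; -1 0.025 -0.011 0 0 0 0"

```text
time_s: 3.53
tcp_pos: [438.8, 322.9, 61.1]
eef_rot: [0.228, 0.974, 0.002, 0.001]
force: [0.1, -0.9, 0.3]
grip_width: 0.001
gripper_force: 0.4
```

Emit:
jog_arm:
  steps: "-1 0.020 -0.012 0 0 0 0; -1 0 0 0 0 0 0; -1 -0.025 0.012 0 0 0 0; -1 0 0 -0.04 0 0 0; -1 0 0 -0.04 0 0 0"

```text
time_s: 3.95
tcp_pos: [444.2, 317.6, 138.4]
eef_rot: [0.229, 0.973, -0.002, -0.001]
force: [0.7, 0.3, 1.0]
grip_width: -0.001
gripper_force: 0.0
```

Run:
```python
from h import *
s=arm.get_state();print(s["tcp_pos"],s["q"].round(2))
c=arm.camera("top");im=c["color"]
o=cv2.resize(im[120:320,100:320],None,fx=3.2,fy=2.9);o=np.clip(o*1.4,0,255).astype(np.uint8)
cv2.imwrite("pics/open.png",o)
plan([543,259,150],tool(1.39-math.pi/2))
plan([543,259,150],tool(1.39+math.pi/2))
```

```text
[444.16646103 317.64984085 138.44271735] [-0.89  0.41  0.19  1.97 -0.11  0.77  0.47]
from [448.1 320.9 147.7] to [543 259 150] n 11 turn deg [ 0.5 -0.2 73.8]
-0.0102 -0.0012 -0.0002 0.0006 -0.0002 0.0745; -0.0103 0.0000 -0.0002 0.0006 -0.0002 0.0745; -0.0102 0.0012 -0.0002 0.0006 -0.0002 0.0745; -0.0100 0.0024 -0.0002 0.0006 -0.0002 0.0745; -0.0097 0.0036 -0.0002 0.0006 -0.0002 0.0745; -0.0092 0.0047 -0.0002 0.0006 -0.0002 0.0745; -0.0086 0.0057 -0.0002 0.0006 -0.0002 0.0745; -0.0078 0.0067 -0.0002 0.0006 -0.0002 0.0745; -0.0070 0.0075 -0.0002 0.0006 -0.0002 0.0745; -0.0061 0.0083 -0.0002 0.0006 -0.0002 0.0745; -0.0051 0.0090 -0.0002 0.0006 -0.0002 0.0745
from [448.1 320.9 147.7] to [543 259 150] n 11 turn deg [ 0.5 -0.2 73.8]
-0.0102 -0.0012 -0.0002 0.0006 -0.0002 0.0745; -0.0103 0.0000 -0.0002 0.0006 -0.0002 0.0745; -0.0102 0.0012 -0.0002 0.0006 -0.0002 0.0745; -0.0100 0.0024 -0.0002 0.0006 -0.0002 0.0745; -0.0097 0.0036 -0.0002 0.0006 -0.0002 0.0745; -0.0092 0.0047 -0.0002 0.0006 -0.0002 0.0745; -0.0086 0.0057 -0.0002 0.0006 -0.0002 0.0745; -0.0078 0.0067 -0.0002 0.0006 -0.0002 0.0745; -0.0070 0.0075 -0.0002 0.0006 -0.0002 0.0745; -0.0061 0.0083 -0.0002 0.0006 -0.0002 0.0745; -0.0051 0.0090 -0.0002 0.0006 -0.0002 0.0745
```

View pics/open.png

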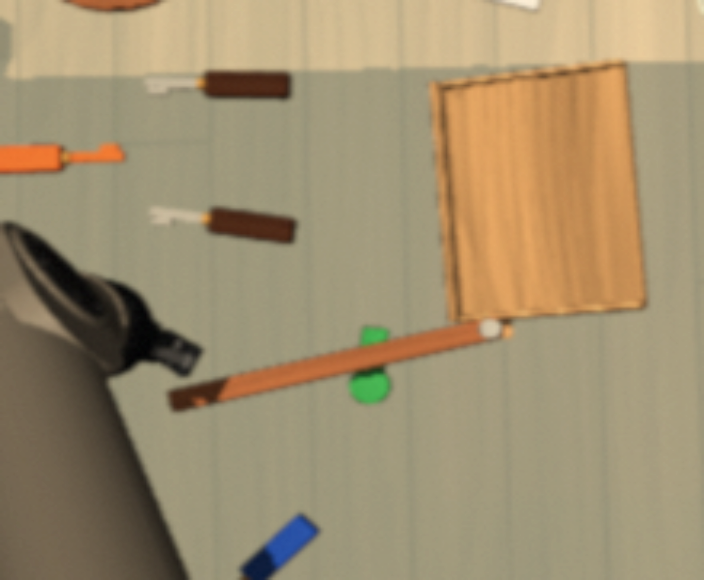

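The keeper stands open at about 1.75 rad, and the keys lie undisturbed at crop (247,84) and (252,224). Next is key B (543, 259).

Emit:
jog_arm:
  steps: "0.3 -0.0102 -0.0012 0 0 0 0.0745; 0.3 -0.0103 0 0 0 0 0.0745; 0.3 -0.0102 0.0012 0 0 0 0.0745; 0.3 -0.0100 0.0024 0 0 0 0.0745; 0.3 -0.0097 0.0036 0 0 0 0.0745"

```text
time_s: 4.42
tcp_pos: [488.2, 291.1, 141.0]
eef_rot: [0.502, 0.865, 0.002, 0.0]
force: [0.5, 1.0, -0.3]
grip_width: 0.65
gripper_force: 0.0
```

Emit:
jog_arm:
  steps: "0.3 -0.0092 0.0047 0 0 0 0.0745; 0.3 -0.0086 0.0057 0 0 0 0.0745; 0.3 -0.0078 0.0067 0 0 0 0.0745; 0.3 -0.0070 0.0075 0 0 0 0.0745; 0.3 -0.0061 0.0083 0 0 0 0.0745"

```text
time_s: 4.83
tcp_pos: [531.4, 263.1, 140.9]
eef_rot: [0.73, 0.683, 0.001, -0.0]
force: [0.5, 1.2, -0.4]
grip_width: 0.647
gripper_force: 0.0
```

Emit:
jog_arm:
  steps: "0.3 -0.0051 0.0090 0 0 0 0.0745; 0.3 0 0 0 0 0 0; 0.3 0 0 0 0 0 0"

```text
time_s: 5.08
tcp_pos: [539.7, 257.1, 140.2]
eef_rot: [0.766, 0.642, 0.001, -0.0]
force: [-0.3, 0.5, -0.3]
grip_width: 0.654
gripper_force: 0.0
```

```bash
cat >> h.py <<'E'
def keys(c,z=16,fish=False,amin=60,near=None):
    """tags as (centre, tip-ward yaw, len, wid)"""
    im=cv2.GaussianBlur(c["color"],(3,3),0).astype(int) if fish else c["color"].astype(int)
    m=((im.max(2)<85)&(im[...,2]>im[...,0]+12)&(im[...,2]>1.25*im[...,1])).astype(np.uint8)
    n,l,st,ce=cv2.connectedComponentsWithStats(m);out=[]
    for i in range(1,n):
        if st[i,4]<amin:continue
        W=np.array([ray(c,p[::-1],z,fish)[:2] for p in np.argwhere(l==i)])
        r=cv2.minAreaRect(W.astype(np.float32));b=cv2.boxPoints(r)
        e=b[1]-b[0] if np.linalg.norm(b[1]-b[0])>np.linalg.norm(b[2]-b[1]) else b[2]-b[1]
        if e[1]<0:e=-e
        L,w=max(r[1]),min(r[1])
        if 50<L<95 and 15<w<40:out.append((np.round(r[0],1),round(math.atan2(e[1],e[0]),3),round(L),round(w)));print(out[-1],ce[i].round())
    return out
E
python3 - <<'E'
from h import *
s=arm.get_state();print(s["tcp_pos"],s["q"].round(2))
c=arm.camera("wrist");cv2.imwrite("pics/w1.png",np.clip(c["color"]*1.4,0,255).astype(np.uint8))
keys(c,16,True,300);print('top');keys(arm.camera("top"))
E
```

```text
[539.65487737 257.1145991  140.16567433] [-0.94  0.52  0.52  1.87 -0.34  0.84 -0.42]
(array([542.4, 262.5]), 1.383, 68, 23) [282. 190.]
top
(array([798.7, 695.9]), 0.56, 52, 33) [ 13. 103.]
(array([736. , 688.5]), 1.543, 56, 35) [ 17. 129.]
(array([671.9, 262.6]), 1.543, 66, 21) [177. 149.]
(array([ 630. , -278.4]), 1.866, 69, 22) [382. 159.]
(array([397.7, 278. ]), 1.788, 68, 18) [171. 253.]
```

View pics/w1.png

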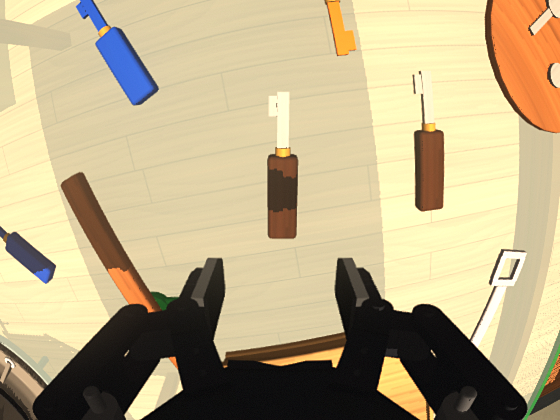

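The wrist view shows key B at (282,195), metal end up and straight between the fingers; the blue look-alike is at (125,65). Next I lower onto it.

Run:
```python
from h import *
R=tool(1.385-math.pi/2)
plan([542.4,261.3,22],R)
```

```text
from [538.8 257.5 139.6] to [542.4 261.3  22. ] n 3 turn deg [-0.  -0.1  0.6]
0.0014 0.0010 0.0392 -0.0001 -0.0003 0.0023; 0.0014 0.0010 0.0392 -0.0001 -0.0003 0.0023; 0.0014 0.0010 0.0392 -0.0001 -0.0003 0.0023
```

Emit:
jog_arm:
  steps: "0.3 0.0014 0.0010 0.039 0 0 0.002; 0.3 0.0014 0.0010 0.039 0 0 0.002; 0.3 0.0014 0.0010 0.020 0 0 0.002; 0.3 0 0 0.015 0 0 0; 0.3 0 0 0 0 0 0"

```text
time_s: 5.6
tcp_pos: [540.2, 260.1, 22.9]
eef_rot: [0.769, 0.639, -0.003, -0.001]
force: [-0.6, -0.8, -0.3]
grip_width: 0.649
gripper_force: 0.0
```

Emit:
jog_arm:
  steps: "0.3 0 0 0.003 0 0 0; 0.3 0 0 0 0 0 0"

```text
time_s: 5.77
tcp_pos: [543.3, 260.5, 23.7]
eef_rot: [0.77, 0.638, 0.001, -0.0]
force: [-0.1, 1.4, 0.8]
grip_width: 0.65
gripper_force: 0.0
```

Run:
```python
from h import *
s=arm.get_state();print(s["tcp_pos"],s["force"])
c=arm.camera("wrist");cv2.imwrite("pics/w2.png",np.clip(c["color"]*1.4,0,255).astype(np.uint8))
```

```text
[543.26358977 260.54218182  23.66740718] [-0.13020863  1.44420618  0.77667308]
```

View pics/w2.png

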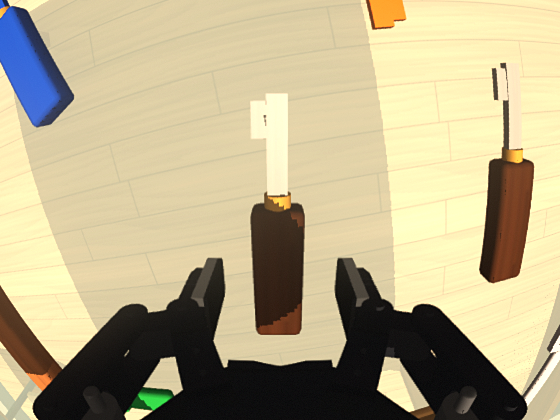

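The tag at (277,270) sits centred between the pads. I lower 2 mm and close.

Emit:
jog_arm:
  steps: "0.3 0 0 0.002 0 0 0; -1 0 0 0 0 0 0; -1 0 0 0 0 0 0; -1 0 0 0 0 0 0; -1 0 0 0 0 0 0"
  newtons: 60

```text
time_s: 6.23
tcp_pos: [543.4, 260.2, 21.7]
eef_rot: [0.771, 0.637, 0.0, -0.0]
force: [-0.7, -1.2, 5.5]
grip_width: 0.262
gripper_force: 59.9
```

Emit:
jog_arm:
  steps: "-1 0 0 0 0 0 0; -1 0 0 -0.03 0 0 0; -1 0 0 -0.04 0 0 0; -1 0 0 -0.04 0 0 0; -1 0 0 0 0 0 0"

```text
time_s: 6.65
tcp_pos: [547.4, 261.2, 138.2]
eef_rot: [0.771, 0.637, 0.006, 0.001]
force: [1.2, 0.4, 0.1]
grip_width: 0.264
gripper_force: 59.2
```

```bash
cat >> h.py <<'E'
RP=np.array([564.,22.]);RY=0.044
def deck(x,y,n,w=18):
    """world point at deck coords (x across,y down slope<=0,n above)"""
    a=math.radians(18);ry=69.5+y*math.cos(a)+n*math.sin(a);z=18-y*math.sin(a)+n*math.cos(a)
    C,S=math.cos(RY),math.sin(RY)
    return np.array([RP[0]+C*x-S*ry,RP[1]+S*x+C*ry,z])
def Rdeck():
    # downhill dir = -? tilt about rack x so that tool z = -deck normal
    return tool(RY,[math.cos(RY),math.sin(RY),0],-math.radians(18))
E
python3 - <<'E'
from h import *
print(Rdeck().apply([0,0,1]))
c=arm.camera("top");im=c["color"]
f=lambda x,y:(100+x/3.2,120+y/2.9)
for p,z in(((434,83),32),((457,318),32),((625,63),73),((646,306),73)):print(ray(c,f(*p),z).round(1))
w=arm.camera("wrist")
o=np.hstack([w["color"],cv2.resize(im[125:245,225:315],(315,420))])
o=np.clip(cv2.resize(o,(800,384))*1.4,0,255).astype(np.uint8)
cv2.imwrite("pics/w3.png",o)
E
```

```text
[ 0.01359236 -0.30871791 -0.95105652]
[665.5 105.   32. ]
[453.5  91.   32. ]
[671.3 -50.1  73. ]
[458.5 -60.3  73. ]
```

View pics/w3.png

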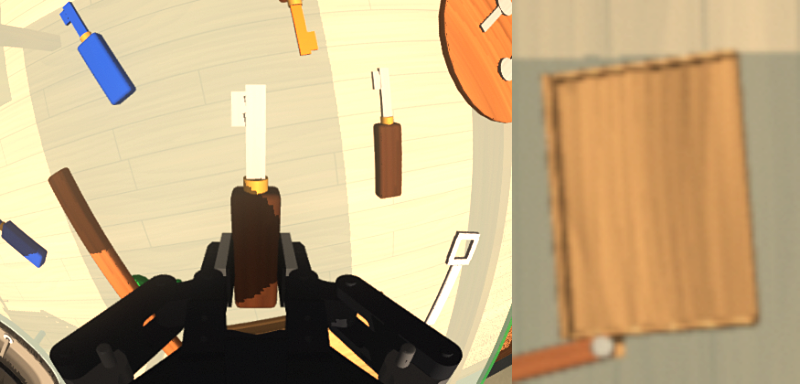

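Key B is held, squarely aligned. The rack corners agree with rack (563, 22), yaw 0.045.

```bash
sed -i 's/^RP=.*/RP=np.array([563.,22.]);RY=0.045/' h.py
python3 - <<'E'
from h import *
R=plan(deck(-54,-112,80),Rdeck())
print(deck(-54,-112,80),deck(-54,-112,22))
E
```

```text
from [544.  260.6 132.7] to [509.6   7.3 128.7] n 7 turn deg [ -1.9 -18.1 -13.3]
-0.0365 0.0020 0.0005 -0.0031 -0.0287 -0.0211; -0.0365 0.0007 0.0021 -0.0031 -0.0287 -0.0211; -0.0363 -0.0005 0.0038 -0.0031 -0.0287 -0.0211; -0.0361 -0.0017 0.0054 -0.0031 -0.0287 -0.0211; -0.0357 -0.0029 0.0070 -0.0031 -0.0287 -0.0211; -0.0353 -0.0041 0.0086 -0.0031 -0.0287 -0.0211; -0.0347 -0.0053 0.0101 -0.0031 -0.0287 -0.0211
[509.6078427    7.28629835 128.69442467] [510.41410487 -10.61854336  73.53314673]
```

Emit:
jog_arm:
  steps: "-1 -0.0365 0.0020 -0.002 -0.0031 -0.0287 -0.0211; -1 -0.0365 0.0007 0.0021 -0.0031 -0.0287 -0.0211; -1 -0.0363 -0.0005 0.0038 -0.0031 -0.0287 -0.0211; -1 -0.0361 -0.0017 0.0054 -0.0031 -0.0287 -0.0211; -1 -0.0357 -0.0029 0.0070 -0.0031 -0.0287 -0.0211"

```text
time_s: 7.17
tcp_pos: [516.9, 77.2, 129.7]
eef_rot: [0.709, 0.695, -0.081, 0.081]
force: [0.7, -0.4, -0.7]
grip_width: 0.265
gripper_force: 59.1
```

Emit:
jog_arm:
  steps: "-1 -0.0353 -0.0041 0.0086 -0.0031 -0.0287 -0.0211; -1 -0.0347 -0.0053 0.0101 -0.0031 -0.0287 -0.0211; -1 0 0 0 0 0 0; -1 0 0 0 0 0 0"

```text
time_s: 7.5
tcp_pos: [506.7, 4.8, 128.8]
eef_rot: [0.683, 0.713, -0.112, 0.112]
force: [0.4, -0.4, -1.7]
grip_width: 0.263
gripper_force: 59.1
```

Run:
```python
from h import *
s=arm.get_state();print(s["q"].round(2))
R=plan(deck(-54,-112,26),Rdeck())
w=arm.camera("wrist")
o=np.clip(w["color"]*1.4,0,255).astype(np.uint8)
for x in(-104,104):
  for y in(0,-60):
    u=proj(w,deck(x,y,0),True);print(x,y,u.round());cv2.circle(o,tuple(int(v) for v in u),3,(0,0,255),-1)
cv2.imwrite("pics/w4.png",o)
```

```text
[-0.86  0.49  0.69  2.09  0.01  0.73 -0.19]
from [506.7   4.8 128.8] to [510.4  -9.4  77.3] n 2 turn deg [-0.4  0.2 -0.1]
0.0012 0.0017 0.0267 -0.0022 0.0012 -0.0004; 0.0012 0.0016 0.0267 -0.0022 0.0012 -0.0004
-104 0 [205.  51.]
-104 -60 [207. 145.]
104 0 [505.  72.]
104 -60 [499. 153.]
```

View pics/w4.png

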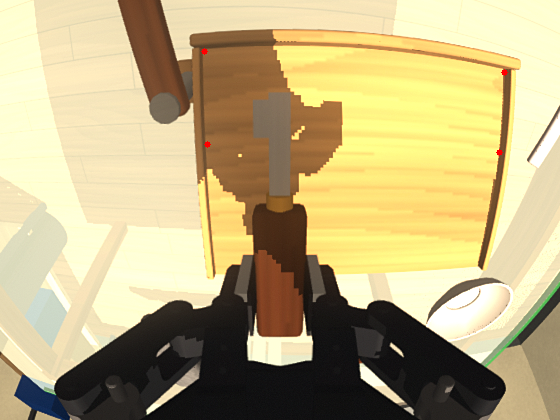

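The wrist view shows the key in hand over the deck, with the projected deck corners (205,51) and (505,72) falling on the stop and wall corners, so the rack pose is right. Now I lower.

Emit:
jog_arm:
  steps: "-1 0.0010 0.0015 0.0267 -0.002 0.001 0; -1 0.0010 0.0015 0.0257 -0.002 0.001 0; -1 0 0 0 0 0 0"

```text
time_s: 7.8
tcp_pos: [510.1, -7.7, 76.2]
eef_rot: [0.682, 0.715, -0.109, 0.113]
force: [-0.7, 0.2, -0.4]
grip_width: 0.259
gripper_force: 64.7
```

Emit:
jog_arm:
  steps: "-1 0 0 0.002 0 0 0; -1 0 0 0 0 0 0"

```text
time_s: 7.97
tcp_pos: [512.6, -7.5, 77.9]
eef_rot: [0.682, 0.715, -0.107, 0.114]
force: [0.5, -0.8, -1.0]
grip_width: 0.261
gripper_force: 64.7
```

```bash
cat >> h.py <<'E'
def indeck():
    s=arm.get_state();a=math.radians(18);C,S=math.cos(RY),math.sin(RY)
    d=np.array(s["tcp_pos"])-deck(0,0,0);X=np.array([C,S,0])
    h=np.array([-S,C,0]);Y=h*math.cos(a)-np.array([0,0,1])*math.sin(a);N=np.cross(X,Y)
    B=np.array([X,Y,N]);print("deck xyz",(B@d).round(1),"force xyz",(B@s["force"]).round(1),"tool axes in deck\n",(B@Ro.from_quat(s["eef_rot"]).as_matrix()).round(3),s["time_s"])
E
python3 -c "
from h import *
indeck()"
```

```text
deck xyz [ -51.6 -110.5   27.1] force xyz [ 0.5 -0.5 -1.3] tool axes in deck
 [[-0.001  1.     0.003]
 [ 1.     0.001  0.001]
 [ 0.001  0.003 -1.   ]] 7.9667
```

Emit:
jog_arm:
  steps: "-1 0 0 0.003 0 0 0; -1 0 0 0 0 0 0"

```text
time_s: 8.13
tcp_pos: [512.9, -8.6, 75.4]
eef_rot: [0.682, 0.715, -0.106, 0.114]
force: [0.1, -0.3, -0.5]
grip_width: 0.26
gripper_force: 64.7
```

Emit:
jog_arm:
  steps: "-1 0 0 0.0015 0 0 0; -1 0 0 0 0 0 0"

```text
time_s: 8.3
tcp_pos: [512.6, -9.4, 73.8]
eef_rot: [0.682, 0.714, -0.106, 0.114]
force: [0.4, -0.7, 0.3]
grip_width: 0.262
gripper_force: 64.7
```

```bash
python3 -c "
from h import *
indeck()"
```

```text
deck xyz [ -51.8 -111.    22.6] force xyz [ 0.4 -0.8  0. ] tool axes in deck
 [[-0.001  1.     0.004]
 [ 1.     0.001  0.001]
 [ 0.001  0.004 -1.   ]] 8.3
```

Emit:
jog_arm:
  steps: "-1 0 0 0.001 0 0 0; -1 0 0 0 0 0 0"

```text
time_s: 8.47
tcp_pos: [512.7, -9.5, 73.5]
eef_rot: [0.682, 0.714, -0.106, 0.114]
force: [-4.2, 3.6, 13.9]
grip_width: 0.262
gripper_force: 66.7
```

Emit:
jog_arm:
  steps: "-1 0.007 0 0 0 0 0; -1 0.007 0 0 0 0 0; -1 0.007 0 0 0 0 0; -1 0 0 0 0 0 0"

```text
time_s: 8.8
tcp_pos: [512.9, 10.4, 67.1]
eef_rot: [0.682, 0.715, -0.106, 0.115]
force: [-1.4, 1.1, 8.8]
grip_width: 0.264
gripper_force: 66.1
```

Emit:
jog_arm:
  steps: "-1 0.002 0 0 0 0 0; -1 0 0 0 0 0 0"

```text
time_s: 8.97
tcp_pos: [512.9, 11.2, 66.9]
eef_rot: [0.682, 0.714, -0.106, 0.115]
force: [-0.8, -1.2, 11.7]
grip_width: 0.261
gripper_force: 66.2
```

Emit:
jog_arm:
  steps: "-1 0.002 0 0 0 0 0; -1 0 0 0 0 0 0"

```text
time_s: 9.13
tcp_pos: [512.8, 12.8, 66.3]
eef_rot: [0.682, 0.714, -0.106, 0.115]
force: [-1.0, -2.1, 12.3]
grip_width: 0.257
gripper_force: 66.2
```

```bash
python3 -c "
from h import *
indeck()"
```

```text
deck xyz [-50.6 -87.7  22.3] force xyz [-1.1 -5.8 11.1] tool axes in deck
 [[ 0.001  1.     0.006]
 [ 1.    -0.001 -0.   ]
 [-0.     0.006 -1.   ]] 9.1333
```

Emit:
jog_arm:
  steps: "-1 0.002 0 -0.0005 0 0 0; -1 0 0 0 0 0 0"

```text
time_s: 9.3
tcp_pos: [511.9, 15.9, 65.3]
eef_rot: [0.682, 0.714, -0.106, 0.114]
force: [-0.6, 0.3, 7.1]
grip_width: 0.263
gripper_force: 65.8
```

Emit:
jog_arm:
  steps: "-1 0.0015 0 0 0 0 0; -1 0 0 0 0 0 0"

```text
time_s: 9.47
tcp_pos: [511.9, 16.8, 65.0]
eef_rot: [0.682, 0.714, -0.106, 0.115]
force: [1.0, -1.7, 8.9]
grip_width: 0.259
gripper_force: 65.9
```

```bash
python3 -c "
from h import *
indeck()"
```

```text
deck xyz [-51.3 -83.4  22.4] force xyz [ 1.  -4.4  7.9] tool axes in deck
 [[-0.     1.     0.005]
 [ 1.     0.     0.   ]
 [ 0.     0.005 -1.   ]] 9.4667
```

Emit:
jog_arm:
  steps: "-1 0.0015 0 0 0 0 0; -1 0 0 0 0 0 0"

```text
time_s: 9.63
tcp_pos: [511.9, 16.9, 65.0]
eef_rot: [0.682, 0.714, -0.107, 0.115]
force: [-0.5, -4.3, 11.7]
grip_width: 0.258
gripper_force: 66.1
```

Emit:
jog_arm:
  steps: "-1 0.0015 0 0 0 0 0; -1 0 0 0 0 0 0"

```text
time_s: 9.8
tcp_pos: [511.9, 17.0, 64.9]
eef_rot: [0.683, 0.713, -0.107, 0.115]
force: [-0.3, -8.0, 13.9]
grip_width: 0.262
gripper_force: 66.4
```

Emit:
jog_arm:
  steps: "-1 0.001 0 0 0 0 0; -1 0 0 0 0 0 0"

```text
time_s: 9.97
tcp_pos: [511.9, 17.0, 64.9]
eef_rot: [0.683, 0.713, -0.108, 0.116]
force: [0.1, -10.3, 16.9]
grip_width: 0.263
gripper_force: 66.5
```

```bash
python3 -c "
from h import *
indeck()
w=arm.camera('wrist');cv2.imwrite('pics/w5.png',np.clip(w['color']*1.4,0,255).astype(np.uint8)[:360,120:540])"
```

```text
deck xyz [-51.3 -83.1  22.3] force xyz [ -0.4 -15.   12.9] tool axes in deck
 [[ 0.002  1.     0.004]
 [ 1.    -0.002 -0.003]
 [-0.003  0.004 -1.   ]] 9.9667
```

View pics/w5.png

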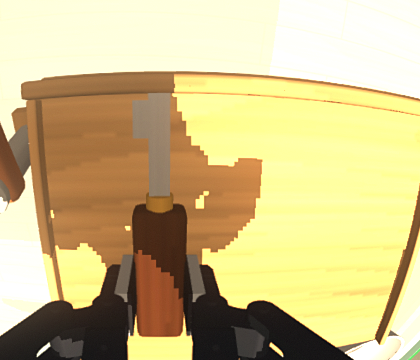

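The key's tip is against the stop at crop (158,95), with position stalled while the force grows. I ease the load and release.

Emit:
jog_arm:
  steps: "-1 -0.003 0 -0.0005 0 0 0; -0.15 0 0 0 0 0 0; -0.15 0 0 0 0 0 0; -0.15 0 0 0 0 0 0; -0.15 0 0 0 0 0 0"

```text
time_s: 10.43
tcp_pos: [510.9, 19.0, 64.1]
eef_rot: [0.682, 0.715, -0.107, 0.114]
force: [-0.3, -0.2, 0.8]
grip_width: 0.426
gripper_force: 0.0
```

Emit:
jog_arm:
  steps: "-0.15 0 0 -0.01 0 0 0; -0.15 0 0 -0.03 0 0 0; -0.15 0 0 -0.03 0 0 0; -0.15 0 0 -0.03 0 0 0; -0.15 0 0 0 0 0 0"

```text
time_s: 10.85
tcp_pos: [512.3, 51.9, 164.1]
eef_rot: [0.682, 0.715, -0.103, 0.115]
force: [1.4, -0.3, -0.7]
grip_width: 0.425
gripper_force: 0.0
```

Run:
```python
from h import *
indeck()
c=arm.camera("top");k=keys(c)
plan([671.9,262,140],tool(1.53-math.pi/2))
w=arm.camera('wrist');cv2.imwrite('pics/w6.png',np.clip(w['color']*1.4,0,255).astype(np.uint8)[:360,120:540])
```

```text
deck xyz [-49.3 -80.7 127.4] force xyz [ 1.4 -0.1 -0.8] tool axes in deck
 [[-0.001  1.     0.011]
 [ 1.     0.001  0.005]
 [ 0.005  0.011 -1.   ]] 10.85
(array([798.7, 695.9]), 0.56, 52, 33) [ 13. 103.]
(array([733.7, 688.1]), 1.726, 54, 38) [ 17. 129.]
(array([671.9, 262.6]), 1.543, 66, 21) [177. 149.]
(array([ 629.9, -278.5]), 1.85, 69, 21) [382. 159.]
(array([ 520.9, -701. ]), 2.083, 73, 31) [544. 196.]
(array([516.5,  24.9]), 1.48, 90, 32) [271. 205.]
from [511.2  51.2 162.2] to [671.9 262.  140. ] n 7 turn deg [ 1.2 17.7  5. ]
0.0286 0.0244 -0.0056 0.0020 0.0282 0.0080; 0.0291 0.0240 -0.0044 0.0020 0.0282 0.0080; 0.0296 0.0236 -0.0032 0.0020 0.0282 0.0080; 0.0300 0.0232 -0.0020 0.0020 0.0282 0.0080; 0.0303 0.0229 -0.0007 0.0020 0.0282 0.0080; 0.0306 0.0225 0.0006 0.0020 0.0282 0.0080; 0.0309 0.0221 0.0019 0.0020 0.0282 0.0080
```

View pics/w6.png

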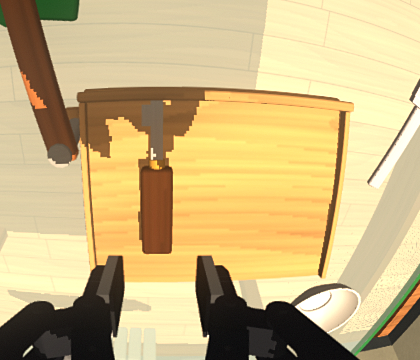

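Key B lies straight with its tip at the stop, at crop (155,100). On to key A.

Emit:
jog_arm:
  steps: "0.3 0.0286 0.0244 -0.0056 0.002 0.0282 0.008; 0.3 0.0291 0.0240 -0.0044 0.002 0.0282 0.008; 0.3 0.0296 0.0236 -0.0032 0.002 0.0282 0.008; 0.3 0.0300 0.0232 -0.0020 0.002 0.0282 0.008; 0.3 0.0303 0.0229 -0.0007 0.002 0.0282 0.008"

```text
time_s: 11.37
tcp_pos: [624.6, 200.4, 141.2]
eef_rot: [0.713, 0.7, -0.033, 0.031]
force: [0.7, 0.5, -1.0]
grip_width: 0.648
gripper_force: 0.0
```

Emit:
jog_arm:
  steps: "0.3 0.0306 0.0225 0.0006 0.002 0.0282 0.008; 0.3 0.0309 0.0221 0.0019 0.002 0.0282 0.008; 0.3 0 0 0 0 0 0; 0.3 0 0 0 0 0 0"

```text
time_s: 11.7
tcp_pos: [670.2, 259.8, 133.6]
eef_rot: [0.722, 0.692, -0.004, -0.001]
force: [0.8, -0.4, -0.2]
grip_width: 0.65
gripper_force: 0.0
```

Run:
```python
from h import *
k=keys(arm.camera("wrist"),16,True,300);print('top');keys(arm.camera("top"))
k=min(k,key=lambda a:np.hypot(*(a[0]-[672,262])))
plan([*(k[0]+[0,-1]),22],tool(k[1]-math.pi/2))
```

```text
(array([671.9, 264.3]), 1.517, 68, 22) [283. 193.]
(array([632.4,  98.8]), 0.062, 69, 35) [248. 351.]
top
(array([808.1, 688.8]), 1.172, 55, 29) [ 13. 103.]
(array([736. , 688.5]), 1.543, 56, 35) [ 17. 129.]
(array([ 629.6, -278.6]), 1.881, 70, 22) [382. 159.]
(array([ 521.7, -701.8]), 2.051, 72, 29) [545. 196.]
(array([515.2,  14.2]), 1.606, 69, 27) [272. 206.]
(array([398.6, 272.8]), 1.774, 57, 18) [174. 253.]
from [669.6 257.8 134.5] to [671.9 263.3  22. ] n 3 turn deg [-0.4  0.3  0.5]
0.0021 0.0010 0.0375 -0.0015 0.0012 0.0020; 0.0020 0.0009 0.0375 -0.0015 0.0012 0.0020; 0.0019 0.0008 0.0375 -0.0015 0.0012 0.0020
```

Emit:
jog_arm:
  steps: "0.3 0.0020 0.0009 0.0375 -0.0015 0.0012 0.002; 0.3 0.0015 0.0009 0.0375 -0.0015 0.0012 0.002; 0.3 0.0015 0.0008 0.020 -0.0015 0.0012 0.002; 0.3 0 0 0.013 0 0 0; 0.3 0 0 0 0 0 0"

```text
time_s: 12.22
tcp_pos: [670.4, 262.6, 24.6]
eef_rot: [0.726, 0.688, -0.001, -0.001]
force: [-0.5, -0.8, -0.3]
grip_width: 0.649
gripper_force: 0.0
```

Emit:
jog_arm:
  steps: "0.3 0 0 0 0 0 0; 0.3 0 0 0 0 0 0"

```text
time_s: 12.38
tcp_pos: [674.3, 263.9, 29.8]
eef_rot: [0.726, 0.688, 0.003, 0.001]
force: [0.2, -0.1, 0.3]
grip_width: 0.65
gripper_force: 0.0
```

Emit:
jog_arm:
  steps: "0.3 0 0 0.006 0 0 0; 0.3 0 0 0 0 0 0; 0.3 0 0 0 0 0 0"

```text
time_s: 12.63
tcp_pos: [673.3, 264.3, 22.3]
eef_rot: [0.725, 0.688, 0.002, 0.0]
force: [0.8, -0.3, -0.1]
grip_width: 0.654
gripper_force: 0.0
```

Run:
```python
from h import *
s=arm.get_state();print(s["tcp_pos"])
k=keys(arm.camera("wrist"),16,True,300);print(arm.get_state()["tcp_pos"])
```

```text
[673.27465005 264.2862676   22.32910072]
(array([672. , 267.8]), 1.512, 76, 23) [277. 272.]
[673.31537301 264.28602401  22.29766321]
```

Emit:
jog_arm:
  steps: "-1 0 0 0 0 0 0; -1 0 0 0 0 0 0; -1 0 0 0 0 0 0; -1 0 0 0 0 0 0; -1 0 0 0 0 0 0"
  newtons: 60

```text
time_s: 13.1
tcp_pos: [673.5, 264.2, 22.2]
eef_rot: [0.725, 0.688, 0.002, 0.0]
force: [-0.8, -0.4, 4.3]
grip_width: 0.262
gripper_force: 61.7
```

Emit:
jog_arm:
  steps: "-1 0 0 -0.03 0 0 0; -1 0 0 -0.04 0 0 0; -1 0 0 -0.04 0 0 0; -1 0 0 0 0 0 0; -1 0 0 0 0 0 0"

```text
time_s: 13.52
tcp_pos: [674.6, 264.3, 134.8]
eef_rot: [0.726, 0.688, 0.004, 0.001]
force: [0.4, 0.1, -0.8]
grip_width: 0.265
gripper_force: 61.2
```

Run:
```python
from h import *
R=plan(deck(1,-112,75),Rdeck())
```

```text
from [674.6 264.3 134.8] to [564.6   8.2 123.9] n 7 turn deg [ -0.5 -18.2  -5.6]
-0.0374 -0.0138 0.0013 -0.0007 -0.0290 -0.0089; -0.0371 -0.0143 0.0029 -0.0007 -0.0290 -0.0089; -0.0367 -0.0148 0.0046 -0.0007 -0.0290 -0.0089; -0.0362 -0.0153 0.0063 -0.0007 -0.0290 -0.0089; -0.0357 -0.0158 0.0079 -0.0007 -0.0290 -0.0089; -0.0351 -0.0164 0.0095 -0.0007 -0.0290 -0.0089; -0.0344 -0.0169 0.0110 -0.0007 -0.0290 -0.0089
```

Emit:
jog_arm:
  steps: "-1 -0.0374 -0.0138 0.0013 -0.0007 -0.029 -0.0089; -1 -0.0371 -0.0143 0.0029 -0.0007 -0.029 -0.0089; -1 -0.0367 -0.0148 0.0046 -0.0007 -0.029 -0.0089; -1 -0.0362 -0.0153 0.0063 -0.0007 -0.029 -0.0089; -1 -0.0357 -0.0158 0.0079 -0.0007 -0.029 -0.0089"

```text
time_s: 13.93
tcp_pos: [592.3, 79.3, 123.2]
eef_rot: [0.696, 0.709, -0.081, 0.08]
force: [0.6, 0.3, -0.2]
grip_width: 0.264
gripper_force: 61.2
```

Emit:
jog_arm:
  steps: "-1 -0.0351 -0.0164 0.0095 -0.0007 -0.029 -0.0089; -1 -0.0344 -0.0169 0.0110 -0.0007 -0.029 -0.0089; -1 0 0 0 0 0 0; -1 0 0 0 0 0 0; -1 0 0 0 0 0 0"

```text
time_s: 14.35
tcp_pos: [562.4, 8.4, 121.1]
eef_rot: [0.682, 0.714, -0.111, 0.112]
force: [-1.1, 1.1, 0.0]
grip_width: 0.261
gripper_force: 61.2
```

Run:
```python
from h import *
indeck()
plan(deck(1,-112,27),Rdeck())
keys(arm.camera("top"))
```

```text
deck xyz [  -1.2 -110.8   72.4] force xyz [-1.1  1.1  0.4] tool axes in deck
 [[-0.002  1.    -0.006]
 [ 1.     0.002 -0.002]
 [-0.002 -0.006 -1.   ]] 14.35
from [562.4   8.4 121.1] to [565.3  -6.6  78.3] n 2 turn deg [-0.4  0.1  0.1]
-0.0005 0.0012 0.0227 -0.0020 0.0007 0.0007; -0.0006 0.0012 0.0227 -0.0020 0.0007 0.0007
(array([798.6, 695.4]), 0.576, 52, 33) [ 13. 103.]
(array([733.7, 688.1]), 1.726, 54, 38) [ 17. 129.]
(array([ 630. , -278.4]), 1.866, 69, 22) [382. 159.]
(array([ 520.9, -701. ]), 2.083, 73, 31) [544. 196.]
(array([431.9, 123.3]), 1.788, 57, 18) [230. 238.]
```

Emit:
jog_arm:
  steps: "-1 0 0.0012 0.0227 -0.002 0.0007 0; -1 0 0.0012 0.0227 -0.002 0.0007 0; -1 0 0 0 0 0 0; -1 0 0 0 0 0 0"

```text
time_s: 14.73
tcp_pos: [565.3, -5.8, 78.1]
eef_rot: [0.682, 0.715, -0.109, 0.113]
force: [-0.1, -0.5, -0.5]
grip_width: 0.261
gripper_force: 61.2
```

```bash
python3 -c "
from h import *
indeck()"
```

```text
deck xyz [   1.1 -111.2   27.1] force xyz [-0.2 -0.4 -0.6] tool axes in deck
 [[-0.002  1.    -0.001]
 [ 1.     0.002 -0.001]
 [-0.001 -0.001 -1.   ]] 14.7333
```

Contact is expected near n = 22.5, then about 27 mm of slide.

Emit:
jog_arm:
  steps: "-1 0 0 0.003 0 0 0; -1 0 0 0.0015 0 0 0; -1 0 0 0 0 0 0; -1 0 0 0 0 0 0"

```text
time_s: 15.07
tcp_pos: [566.1, -7.2, 75.1]
eef_rot: [0.682, 0.715, -0.107, 0.114]
force: [-1.1, 0.0, 0.0]
grip_width: 0.259
gripper_force: 61.2
```

Emit:
jog_arm:
  steps: "-1 0 0 0.0005 0 0 0; -1 0 0 0 0 0 0"

```text
time_s: 15.23
tcp_pos: [565.9, -7.6, 74.4]
eef_rot: [0.682, 0.715, -0.108, 0.114]
force: [0.3, 0.7, 0.9]
grip_width: 0.257
gripper_force: 61.2
```

Emit:
jog_arm:
  steps: "-1 0.007 0 0 0 0 0; -1 0.007 0 0 0 0 0; -1 0.007 0 0 0 0 0; -1 0 0 0 0 0 0; -1 0 0 0 0 0 0"

```text
time_s: 15.65
tcp_pos: [565.0, 14.0, 67.3]
eef_rot: [0.681, 0.715, -0.107, 0.113]
force: [0.4, 2.8, 1.7]
grip_width: 0.262
gripper_force: 61.6
```

```bash
python3 -c "
from h import *
indeck()"
```

```text
deck xyz [  1.7 -89.   22.9] force xyz [0.5 2.1 2.5] tool axes in deck
 [[-0.004  1.     0.002]
 [ 1.     0.004  0.001]
 [ 0.001  0.002 -1.   ]] 15.65
```

Emit:
jog_arm:
  steps: "-1 0.002 0 0 0 0 0; -1 0.002 0 0 0 0 0; -1 0 0 0 0 0 0"

```text
time_s: 15.9
tcp_pos: [565.0, 15.3, 66.8]
eef_rot: [0.682, 0.714, -0.108, 0.114]
force: [-0.2, 0.1, 5.8]
grip_width: 0.264
gripper_force: 61.9
```

Emit:
jog_arm:
  steps: "-1 0.002 0 0 0 0 0; -1 0 0 0 0 0 0"

```text
time_s: 16.07
tcp_pos: [564.9, 16.9, 66.3]
eef_rot: [0.682, 0.714, -0.108, 0.114]
force: [-0.0, -0.3, 5.9]
grip_width: 0.262
gripper_force: 61.9
```

Emit:
jog_arm:
  steps: "-1 0.002 0 0 0 0 0; -1 0 0 0 0 0 0"

```text
time_s: 16.23
tcp_pos: [564.8, 18.7, 65.7]
eef_rot: [0.682, 0.714, -0.108, 0.114]
force: [-0.5, -0.4, 5.5]
grip_width: 0.261
gripper_force: 61.9
```

Emit:
jog_arm:
  steps: "-1 0.002 0 0 0 0 0; -1 0 0 0 0 0 0"

```text
time_s: 16.4
tcp_pos: [564.7, 20.6, 65.1]
eef_rot: [0.682, 0.714, -0.108, 0.114]
force: [0.5, -0.1, 6.2]
grip_width: 0.263
gripper_force: 61.9
```

```bash
python3 -c "
from h import *
indeck()"
```

```text
deck xyz [  1.7 -82.1  22.9] force xyz [ 0.5 -2.   5.9] tool axes in deck
 [[-0.     1.     0.002]
 [ 1.     0.    -0.001]
 [-0.001  0.002 -1.   ]] 16.4
```

Emit:
jog_arm:
  steps: "-1 0.002 0 0 0 0 0; -1 0 0 0 0 0 0"

```text
time_s: 16.57
tcp_pos: [564.7, 21.4, 64.9]
eef_rot: [0.682, 0.714, -0.108, 0.114]
force: [-0.9, -2.0, 7.2]
grip_width: 0.263
gripper_force: 62.1
```

Emit:
jog_arm:
  steps: "-1 0.002 0 0 0 0 0; -1 0 0 0 0 0 0"

```text
time_s: 16.73
tcp_pos: [564.7, 21.5, 64.8]
eef_rot: [0.683, 0.713, -0.109, 0.115]
force: [-0.5, -7.3, 9.8]
grip_width: 0.265
gripper_force: 62.3
```

```bash
python3 -c "
from h import *
indeck()"
```

```text
deck xyz [  1.7 -81.1  22.9] force xyz [-0.9 -9.9  7.1] tool axes in deck
 [[ 0.002  1.     0.001]
 [ 1.    -0.002 -0.004]
 [-0.004  0.001 -1.   ]] 16.7333
```

Seated: the tool has stalled and the force along the slope is −10 N. I release and go for key C.

Emit:
jog_arm:
  steps: "-1 -0.002 0 -0.0005 0 0 0; -0.15 0 0 0 0 0 0; -0.15 0 0 0 0 0 0; -0.15 0 0 0 0 0 0; -0.15 0 0 0 0 0 0"

```text
time_s: 17.15
tcp_pos: [563.9, 24.2, 64.0]
eef_rot: [0.682, 0.715, -0.108, 0.113]
force: [-0.1, -0.1, 0.2]
grip_width: 0.427
gripper_force: 0.0
```

Emit:
jog_arm:
  steps: "-0.15 0 0 -0.01 0 0 0; -0.15 0 0 -0.03 0 0 0; -0.15 0 0 -0.03 0 0 0; -0.15 0 0 -0.03 0 0 0; -0.15 0 0 0 0 0 0"

```text
time_s: 17.57
tcp_pos: [565.9, 57.4, 164.5]
eef_rot: [0.682, 0.715, -0.104, 0.115]
force: [0.9, 0.2, -0.9]
grip_width: 0.425
gripper_force: 0.0
```

Run:
```python
from h import *
indeck();print(arm.get_state()["q"].round(2))
plan([630,-278.5,140],tool(1.866-math.pi/2))
w=arm.camera('wrist');cv2.imwrite('pics/w7.png',np.clip(w['color']*1.4,0,255).astype(np.uint8)[:360,20:540])
keys(arm.camera("top"))
```

```text
deck xyz [  4.4 -77.9 128.7] force xyz [ 0.9  0.4 -0.8] tool axes in deck
 [[-0.002  1.     0.009]
 [ 1.     0.002  0.003]
 [ 0.003  0.009 -1.   ]] 17.5667
[-0.9   0.53  0.71  1.92 -0.04  0.87 -0.18]
from [565.9  57.4 164.5] to [ 630.  -278.5  140. ] n 9 turn deg [ -1.7  17.8 -14. ]
-0.0350 0.0053 0.0141 -0.0021 0.0219 -0.0173; -0.0356 0.0042 0.0129 -0.0021 0.0219 -0.0173; -0.0361 0.0032 0.0117 -0.0021 0.0219 -0.0173; -0.0366 0.0022 0.0105 -0.0021 0.0219 -0.0173; -0.0369 0.0012 0.0092 -0.0021 0.0219 -0.0173; -0.0373 0.0001 0.0079 -0.0021 0.0219 -0.0173; -0.0375 -0.0009 0.0066 -0.0021 0.0219 -0.0173; -0.0377 -0.0020 0.0053 -0.0021 0.0219 -0.0173; -0.0378 -0.0030 0.0040 -0.0021 0.0219 -0.0173
(array([798.6, 695.4]), 0.576, 52, 33) [ 13. 103.]
(array([736. , 688.5]), 1.543, 56, 35) [ 17. 129.]
(array([ 629.6, -278.6]), 1.866, 70, 21) [382. 159.]
(array([515.1,  14.2]), 1.61, 69, 27) [272. 206.]
(array([420.2, 172.9]), 1.777, 62, 20) [211. 243.]
```

View pics/w7.png

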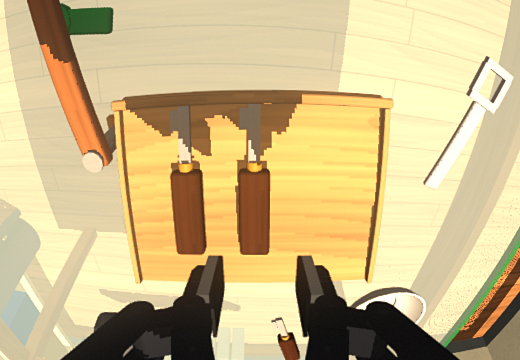

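Both keys are seated side by side with tips at the stop, at crop (180,105) and (252,105). Key C is visible at (285,335).

Emit:
jog_arm:
  steps: "0.3 -0.0350 0.0053 0.0141 -0.0021 0.0219 -0.0173; 0.3 -0.0356 0.0042 0.0129 -0.0021 0.0219 -0.0173; 0.3 -0.0361 0.0032 0.0117 -0.0021 0.0219 -0.0173; 0.3 -0.0366 0.0022 0.0105 -0.0021 0.0219 -0.0173; 0.3 -0.0369 0.0012 0.0092 -0.0021 0.0219 -0.0173"

```text
time_s: 18.08
tcp_pos: [596.8, -133.8, 145.3]
eef_rot: [0.637, 0.768, -0.05, 0.049]
force: [-0.5, 0.3, -0.6]
grip_width: 0.649
gripper_force: 0.0
```

Emit:
jog_arm:
  steps: "0.3 -0.0373 0 0.0079 -0.0021 0.0219 -0.0173; 0.3 -0.0375 -0.0009 0.0066 -0.0021 0.0219 -0.0173; 0.3 -0.0377 -0.0020 0.0053 -0.0021 0.0219 -0.0173; 0.3 -0.0378 -0.0030 0.0040 -0.0021 0.0219 -0.0173; 0.3 0 0 0 0 0 0"

```text
time_s: 18.5
tcp_pos: [621.4, -295.7, 135.3]
eef_rot: [0.602, 0.798, -0.007, -0.001]
force: [-1.6, -2.7, 0.4]
grip_width: 0.651
gripper_force: 0.0
```

Emit:
jog_arm:
  steps: "0.3 0 0 0 0 0 0; 0.3 0 0 0 0 0 0"

```text
time_s: 18.67
tcp_pos: [624.4, -282.0, 134.6]
eef_rot: [0.597, 0.802, -0.004, -0.003]
force: [0.2, 1.0, -0.6]
grip_width: 0.647
gripper_force: 0.0
```

Run:
```python
from h import *
k=keys(arm.camera("wrist"),16,True,300);print('top');keys(arm.camera("top"))
k=min(k,key=lambda a:np.hypot(*(a[0]-[630,-278])))
plan([*(k[0]+[0,-1]),22],tool(k[1]-math.pi/2))
```

```text
(array([ 627.9, -276.1]), 1.854, 74, 22) [288. 200.]
top
(array([798.7, 695.9]), 0.56, 52, 33) [ 13. 103.]
(array([736. , 688.5]), 1.543, 56, 35) [ 17. 129.]
(array([568.4,  17.2]), 1.661, 72, 27) [271. 185.]
(array([515.1,  14.2]), 1.61, 69, 27) [272. 206.]
from [ 625.5 -279.5  135.2] to [ 627.9 -277.1   22. ] n 3 turn deg [-0.5  0.   0.6]
0.0006 0.0014 0.0377 -0.0020 0.0001 0.0023; 0.0006 0.0012 0.0377 -0.0020 0.0001 0.0023; 0.0006 0.0011 0.0377 -0.0020 0.0001 0.0023
```

Emit:
jog_arm:
  steps: "0.3 0.0005 0.0014 0.0377 -0.002 0 0.002; 0.3 0.0005 0.0014 0.0377 -0.002 0 0.002; 0.3 0.0005 0.0012 0.022 -0.002 0 0.002; 0.3 0 0 0.010 0 0 0; 0.3 0 0 0 0 0 0"

```text
time_s: 19.18
tcp_pos: [627.2, -276.7, 26.1]
eef_rot: [0.599, 0.8, -0.001, -0.001]
force: [-0.6, -0.2, 0.1]
grip_width: 0.653
gripper_force: 0.0
```

Emit:
jog_arm:
  steps: "0.3 0 0 0 0 0 0; 0.3 0 0 0 0 0 0; 0.3 0 0 0 0 0 0"

```text
time_s: 19.43
tcp_pos: [629.9, -280.0, 30.9]
eef_rot: [0.6, 0.8, 0.0, 0.003]
force: [0.8, -0.3, 0.1]
grip_width: 0.649
gripper_force: 0.0
```

Run:
```python
from h import *
plan([628.7,-277.5,22],tool(1.858-math.pi/2))
k=keys(arm.camera("wrist"),16,True,300)
```

```text
from [ 629.9 -280.    30.9] to [ 628.7 -277.5   22. ] n 1 turn deg [ 0.2  0.3 -0.2]
0.0028 -0.0005 0.0089 0.0022 0.0028 -0.0027
(array([ 627.5, -275.3]), 1.857, 76, 23) [278. 259.]
```

Emit:
jog_arm:
  steps: "0.3 0.002 -0.0005 0.0085 0.002 0.002 0; 0.3 0 0 0 0 0 0; 0.3 0 0 0 0 0 0; 0.3 0 0 0 0 0 0"

```text
time_s: 19.82
tcp_pos: [627.3, -277.7, 20.1]
eef_rot: [0.6, 0.8, -0.001, -0.001]
force: [0.8, 0.5, 0.1]
grip_width: 0.653
gripper_force: 0.0
```

Emit:
jog_arm:
  steps: "-1 0 0 0 0 0 0; -1 0 0 0 0 0 0; -1 0 0 0 0 0 0; -1 0 0 0 0 0 0; -1 0 0 0 0 0 0"
  newtons: 60

```text
time_s: 20.23
tcp_pos: [627.7, -278.0, 20.6]
eef_rot: [0.601, 0.8, -0.001, -0.001]
force: [0.3, -0.7, 2.5]
grip_width: 0.268
gripper_force: 61.0
```

Emit:
jog_arm:
  steps: "-1 0 0 -0.03 0 0 0; -1 0 0 -0.04 0 0 0; -1 0 0 -0.04 0 0 0; -1 0 0 -0.02 0 0 0; -1 0 0 0 0 0 0"

```text
time_s: 20.65
tcp_pos: [630.6, -279.5, 156.2]
eef_rot: [0.601, 0.8, 0.001, 0.003]
force: [1.3, -0.2, 0.3]
grip_width: 0.264
gripper_force: 60.6
```

Run:
```python
from h import *
R=plan(deck(54,-112,80),Rdeck())
```

```text
from [ 630.6 -279.5  156.2] to [617.5  12.1 128.7] n 8 turn deg [  2.5 -17.7  13.4]
0.0355 0.0086 0.0033 0.0034 -0.0246 0.0186; 0.0358 0.0075 0.0019 0.0034 -0.0246 0.0186; 0.0361 0.0065 0.0005 0.0034 -0.0246 0.0186; 0.0362 0.0054 -0.0010 0.0034 -0.0246 0.0186; 0.0363 0.0044 -0.0024 0.0034 -0.0246 0.0186; 0.0363 0.0033 -0.0038 0.0034 -0.0246 0.0186; 0.0362 0.0022 -0.0052 0.0034 -0.0246 0.0186; 0.0360 0.0011 -0.0066 0.0034 -0.0246 0.0186
```

Emit:
jog_arm:
  steps: "-1 0.0355 0.0086 0.0033 0.0034 -0.0246 0.0186; -1 0.0358 0.0075 0.0019 0.0034 -0.0246 0.0186; -1 0.0361 0.0065 0.0005 0.0034 -0.0246 0.0186; -1 0.0362 0.0054 -0.0010 0.0034 -0.0246 0.0186; -1 0.0363 0.0044 -0.0024 0.0034 -0.0246 0.0186"

```text
time_s: 21.07
tcp_pos: [618.3, -93.9, 132.8]
eef_rot: [0.655, 0.749, -0.07, 0.068]
force: [0.7, -0.2, -1.1]
grip_width: 0.262
gripper_force: 60.6
```

Emit:
jog_arm:
  steps: "-1 0.0363 0.0033 -0.0038 0.0034 -0.0246 0.0186; -1 0.0362 0.0022 -0.0052 0.0034 -0.0246 0.0186; -1 0.0360 0.0011 -0.0066 0.0034 -0.0246 0.0186; -1 0 0 0 0 0 0; -1 0 0 0 0 0 0"

```text
time_s: 21.48
tcp_pos: [613.8, 19.5, 121.6]
eef_rot: [0.678, 0.718, -0.11, 0.108]
force: [1.0, -1.1, -0.5]
grip_width: 0.262
gripper_force: 60.6
```

Run:
```python
from h import *
indeck()
plan(deck(54,-112,27),Rdeck())
```

```text
deck xyz [  50.6 -102.6   75.6] force xyz [ 1.  -0.9 -0.8] tool axes in deck
 [[-0.013  1.    -0.008]
 [ 1.     0.013  0.003]
 [ 0.004 -0.008 -1.   ]] 21.4833
from [613.8  19.5 121.6] to [618.2  -4.2  78.3] n 2 turn deg [-0.4 -0.2  0.8]
-0.0048 0.0018 0.0243 -0.0025 -0.0011 0.0042; -0.0047 0.0017 0.0243 -0.0025 -0.0011 0.0042
```

Emit:
jog_arm:
  steps: "-1 -0.003 0.0016 0.0243 -0.0025 -0.001 0.0042; -1 -0.003 0.0016 0.0233 -0.0025 -0.001 0.0042; -1 0 0 0 0 0 0; -1 0 0 0 0 0 0; -1 0 0 0 0 0 0"

```text
time_s: 21.9
tcp_pos: [618.4, -7.2, 80.9]
eef_rot: [0.686, 0.71, -0.108, 0.114]
force: [0.7, 0.7, -0.5]
grip_width: 0.263
gripper_force: 60.6
```

```bash
python3 -c "
from h import *
indeck()"
```

```text
deck xyz [  54.  -115.7   28.6] force xyz [ 0.7  0.7 -0.3] tool axes in deck
 [[ 0.011  1.    -0.   ]
 [ 1.    -0.011 -0.   ]
 [-0.    -0.    -1.   ]] 21.9
```

Emit:
jog_arm:
  steps: "-1 0.003 0 0.003 0 0 -0.004; -1 0 0 0.0025 0 0 -0.003; -1 0 0 0 0 0 0; -1 0 0 0 0 0 0"

```text
time_s: 22.23
tcp_pos: [618.3, -4.8, 74.4]
eef_rot: [0.682, 0.715, -0.108, 0.113]
force: [-0.1, -0.5, -1.1]
grip_width: 0.27
gripper_force: 60.6
```

Emit:
jog_arm:
  steps: "-1 0 0 0.001 0 0 0; -1 0 0 0 0 0 0"

```text
time_s: 22.4
tcp_pos: [618.3, -5.4, 73.3]
eef_rot: [0.682, 0.714, -0.108, 0.113]
force: [0.1, -0.1, -1.3]
grip_width: 0.264
gripper_force: 60.6
```

```bash
python3 -c "
from h import *
indeck()"
```

```text
deck xyz [  54.  -111.6   21.8] force xyz [ 0.1  0.3 -1.3] tool axes in deck
 [[-0.001  1.     0.   ]
 [ 1.     0.001  0.   ]
 [ 0.     0.    -1.   ]] 22.4
```

Emit:
jog_arm:
  steps: "-1 0 0 0.0007 0 0 0; -1 0 0 0 0 0 0"

```text
time_s: 22.57
tcp_pos: [618.3, -5.6, 72.9]
eef_rot: [0.682, 0.714, -0.108, 0.113]
force: [-1.6, 1.2, 3.7]
grip_width: 0.259
gripper_force: 61.1
```

Emit:
jog_arm:
  steps: "-1 0.007 0 0 0 0 0; -1 0.007 0 0 0 0 0; -1 0.007 0 0 0 0 0; -1 0.002 0 0 0 0 0; -1 0 0 0 0 0 0"

```text
time_s: 22.98
tcp_pos: [617.7, 18.1, 65.2]
eef_rot: [0.681, 0.715, -0.108, 0.113]
force: [1.0, 0.8, 4.4]
grip_width: 0.263
gripper_force: 61.2
```

Emit:
jog_arm:
  steps: "-1 0.002 0 0 0 0 0; -1 0 0 0 0 0 0"

```text
time_s: 23.15
tcp_pos: [617.6, 18.8, 64.9]
eef_rot: [0.682, 0.715, -0.108, 0.113]
force: [-0.3, -0.2, 5.3]
grip_width: 0.261
gripper_force: 61.3
```

Emit:
jog_arm:
  steps: "-1 0.002 0 0 0 0 0; -1 0 0 0 0 0 0"

```text
time_s: 23.32
tcp_pos: [617.5, 20.3, 64.4]
eef_rot: [0.682, 0.715, -0.108, 0.114]
force: [0.6, -0.4, 5.6]
grip_width: 0.264
gripper_force: 61.3
```

```bash
python3 -c "
from h import *
indeck()"
```

```text
deck xyz [ 54.4 -84.3  21.4] force xyz [ 0.6 -2.2  5.2] tool axes in deck
 [[-0.002  1.     0.001]
 [ 1.     0.002 -0.   ]
 [-0.     0.001 -1.   ]] 23.3167
```

Emit:
jog_arm:
  steps: "-1 0.002 0 0 0 0 0; -1 0 0 0 0 0 0"

```text
time_s: 23.48
tcp_pos: [617.5, 22.1, 63.9]
eef_rot: [0.682, 0.714, -0.108, 0.114]
force: [-0.7, -1.2, 6.3]
grip_width: 0.265
gripper_force: 61.3
```

Emit:
jog_arm:
  steps: "-1 0.002 0 0 0 0 0; -1 0 0 0 0 0 0"

```text
time_s: 23.65
tcp_pos: [617.4, 24.0, 63.2]
eef_rot: [0.682, 0.714, -0.108, 0.114]
force: [0.0, -0.8, 6.4]
grip_width: 0.262
gripper_force: 61.3
```

Emit:
jog_arm:
  steps: "-1 0.002 0 0 0 0 0; -1 0 0 0 0 0 0"

```text
time_s: 23.82
tcp_pos: [617.3, 24.7, 63.0]
eef_rot: [0.682, 0.714, -0.108, 0.114]
force: [-0.7, -2.0, 6.8]
grip_width: 0.263
gripper_force: 61.5
```

```bash
python3 -c "
from h import *
indeck()"
```

```text
deck xyz [ 54.4 -79.7  21.4] force xyz [-0.8 -4.   5.9] tool axes in deck
 [[-0.001  1.     0.001]
 [ 1.     0.001 -0.002]
 [-0.002  0.001 -1.   ]] 23.8167
```

Likely just touching, so one more step to confirm.

Emit:
jog_arm:
  steps: "-1 0.002 0 0 0 0 0; -1 0 0 0 0 0 0"

```text
time_s: 23.98
tcp_pos: [617.3, 24.8, 63.0]
eef_rot: [0.682, 0.714, -0.109, 0.115]
force: [0.2, -6.4, 10.7]
grip_width: 0.262
gripper_force: 61.6
```

Emit:
jog_arm:
  steps: "-1 -0.001 0 -0.0005 0 0 0; -0.15 0 0 0 0 0 0; -0.15 0 0 0 0 0 0; -0.15 0 0 0 0 0 0; -0.15 0 0 0 0 0 0"

```text
time_s: 24.4
tcp_pos: [616.4, 27.7, 61.9]
eef_rot: [0.682, 0.715, -0.108, 0.113]
force: [-1.0, 0.1, -0.7]
grip_width: 0.428
gripper_force: 0.0
```

Emit:
jog_arm:
  steps: "-0.15 0 0 -0.01 0 0 0; -0.15 0 0 -0.03 0 0 0; -0.15 0 0 -0.03 0 0 0; -0.15 0 0 -0.03 0 0 0; -0.15 0 0 0 0 0 0"

```text
time_s: 24.82
tcp_pos: [618.6, 60.5, 163.1]
eef_rot: [0.682, 0.715, -0.104, 0.115]
force: [1.4, -0.1, -0.3]
grip_width: 0.428
gripper_force: 0.0
```

Run:
```python
from h import *
indeck();print(arm.get_state()["q"].round(2))
w=arm.camera('wrist');o=np.clip(w['color']*1.4,0,255).astype(np.uint8)
o=cv2.resize(o[60:300,60:400],None,fx=1.8,fy=1.8)
c=arm.camera("scene")["color"];print(keys(arm.camera("top"),50))
p=np.clip(cv2.resize(c[185:285,200:340],(612,437))*1.4,0,255).astype(np.uint8)
cv2.imwrite('pics/w8.png',o);cv2.imwrite('pics/s8.png',p)
```

```text
deck xyz [ 57.3 -76.7 127.7] force xyz [ 1.4 -0.1 -0.3] tool axes in deck
 [[-0.001  1.     0.009]
 [ 1.     0.001  0.003]
 [ 0.003  0.009 -1.   ]] 24.8167
[-0.84  0.61  0.71  1.79 -0.1   0.91 -0.12]
(array([798.3, 671.5]), 1.172, 53, 28) [ 13. 103.]
(array([728. , 671.2]), 1.543, 55, 34) [ 17. 129.]
(array([564.7,  16.5]), 1.661, 70, 27) [271. 185.]
(array([512.5,  13.6]), 1.606, 68, 26) [272. 206.]
(array([415.6, 195.7]), 1.748, 64, 20) [201. 246.]
[(array([798.3, 671.5]), 1.172, 53, 28), (array([728. , 671.2]), 1.543, 55, 34), (array([564.7,  16.5]), 1.661, 70, 27), (array([512.5,  13.6]), 1.606, 68, 26), (array([415.6, 195.7]), 1.748, 64, 20)]
```

View pics/w8.png

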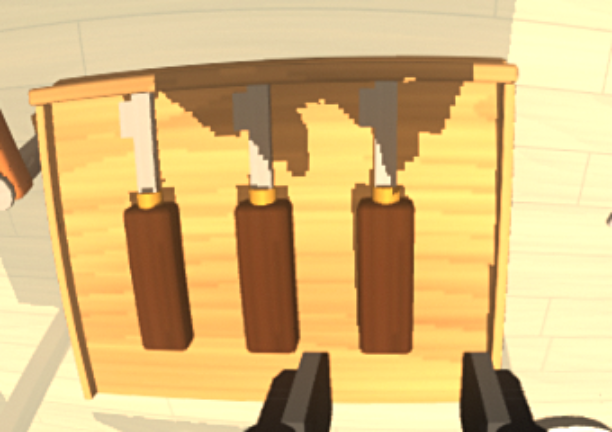

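All three keys are seated: tips at the stop at crop (145,95), (260,88) and (385,85), straight and side by side. The top view shows no fourth brown tag. Now I close the keeper.

Run:
```python
from h import *
R=tool(RY)
h=np.array([444,67]);P=lambda th,r=251:h+r*np.array([math.cos(th),math.sin(th)])
c=arm.camera("top");im=c["color"].astype(int)
m=((im[...,2]>1.6*im[...,0])&(im[...,2]>1.3*im[...,1])).astype(np.uint8);m[:,:145]=0;m[:230]=0;m[290:]=0;m[:,262:]=0
W=np.array([ray(c,p[::-1],58)[:2] for p in np.argwhere(m)]);d=W-h;r=np.hypot(*d.T);s=(r>180)&(r<270)
print("bar n",s.sum(),"angle",np.median(np.arctan2(d[s,1],d[s,0])),"rmax",r[s].max())
plan([*P(1.98),150],R)
p=P(1.98);out=[]
for th in np.arange(1.98-.105,.19,-.105):
    q=P(th);v=R.inv().apply([*(q-p),0])/1000;p=q;out.append(f"-1 {v[0]:.3f} {v[1]:.3f} 0 0 0 0")
print(P(1.98),"; ".join(out),th)
```

```text
return _methods._mean(a, axis=axis, dtype=dtype,
  ret = ret.dtype.type(ret / rcount)
Traceback (most recent call last):
ValueError: zero-size array to reduction operation maximum which has no identity
```

Run:
```python
from h import *
R=tool(RY)
h=np.array([444,67]);P=lambda th,r=251:h+r*np.array([math.cos(th),math.sin(th)])
c=arm.camera("top")
t=ray(c,(153.5,258.5),58)[:2]-h;print("tip",t,np.hypot(*t),math.atan2(t[1],t[0]))
plan([*P(1.98),150],R)
p=P(1.98);out=[]
for th in np.arange(1.98-.105,.19,-.105):
    q=P(th);v=R.inv().apply([*(q-p),0])/1000;p=q;out.append(f"-1 {v[0]:.3f} {v[1]:.3f} 0 0 0 0")
print(P(1.98),"; ".join(out),th)
```

```text
tip [-57.85500442 249.30064606] 255.9257971850941 1.7988290743845448
from [614.4  57.4 156.7] to [344.1 297.3 150. ] n 10 turn deg [-0.1 18.   0.1]
0.0242 -0.0259 -0.0071 -0.0001 0.0200 0.0001; 0.0244 -0.0259 -0.0063 -0.0001 0.0200 0.0001; 0.0246 -0.0259 -0.0056 -0.0001 0.0200 0.0001; 0.0247 -0.0259 -0.0048 -0.0001 0.0200 0.0001; 0.0249 -0.0259 -0.0040 -0.0001 0.0200 0.0001; 0.0250 -0.0259 -0.0033 -0.0001 0.0200 0.0001; 0.0251 -0.0259 -0.0025 -0.0001 0.0200 0.0001; 0.0251 -0.0259 -0.0017 -0.0001 0.0200 0.0001; 0.0252 -0.0259 -0.0009 -0.0001 0.0200 0.0001; 0.0252 -0.0259 -0.0001 -0.0001 0.0200 0.0001
[344.13240268 297.27692678] -1 0.008 0.025 0 0 0 0; -1 0.005 0.026 0 0 0 0; -1 0.003 0.026 0 0 0 0; -1 -0.000 0.026 0 0 0 0; -1 -0.003 0.026 0 0 0 0; -1 -0.006 0.026 0 0 0 0; -1 -0.008 0.025 0 0 0 0; -1 -0.011 0.024 0 0 0 0; -1 -0.013 0.023 0 0 0 0; -1 -0.016 0.021 0 0 0 0; -1 -0.018 0.019 0 0 0 0; -1 -0.020 0.018 0 0 0 0; -1 -0.021 0.015 0 0 0 0; -1 -0.023 0.013 0 0 0 0; -1 -0.024 0.011 0 0 0 0; -1 -0.025 0.008 0 0 0 0; -1 -0.026 0.005 0 0 0 0 0.19500000000000028
```

Emit:
jog_arm:
  steps: "-1 0.0242 -0.0259 -0.0071 0 0.02 0; -1 0.0244 -0.0259 -0.0063 0 0.02 0; -1 0.0246 -0.0259 -0.0056 0 0.02 0; -1 0.0247 -0.0259 -0.0048 0 0.02 0; -1 0.0249 -0.0259 -0.0040 0 0.02 0"

```text
time_s: 25.48
tcp_pos: [478.1, 177.6, 153.0]
eef_rot: [0.689, 0.721, -0.055, 0.056]
force: [-0.4, -0.5, 0.8]
grip_width: 0.003
gripper_force: 0.0
```

Emit:
jog_arm:
  steps: "-1 0.0250 -0.0259 -0.0033 0 0.02 0; -1 0.0251 -0.0259 -0.0025 0 0.02 0; -1 0.0251 -0.0259 -0.0017 0 0.02 0; -1 0.0252 -0.0259 -0.0009 0 0.02 0; -1 0.0252 -0.0259 0 0 0.02 0"

```text
time_s: 25.9
tcp_pos: [343.2, 297.4, 149.9]
eef_rot: [0.691, 0.723, -0.001, -0.001]
force: [0.5, 1.4, 0.2]
grip_width: 0.002
gripper_force: 0.0
```

Emit:
jog_arm:
  steps: "-1 0 0 0 0 0 0; -1 0 0 0 0 0 0; -1 0 0 0 0 0 0"

```text
time_s: 26.15
tcp_pos: [345.2, 296.5, 150.2]
eef_rot: [0.691, 0.723, -0.001, 0.0]
force: [0.4, -0.2, 0.2]
grip_width: 0.001
gripper_force: 0.0
```

Run:
```python
from h import *
print(arm.get_state()["q"].round(2));plan([344,297,58],tool(RY))
```

```text
[-1.35  0.29  0.6   2.19 -0.24  0.73 -0.55]
from [345.2 296.5 150.2] to [344 297  58] n 3 turn deg [-0.   0.1  0. ]
3 x 0.0002 -0.0004 0.0307 -0.0001 0.0003 0.0002
```

Emit:
jog_arm:
  steps: "-1 0 0 0.0307 0 0 0; -1 0 0 0.0307 0 0 0; -1 0 0 0.0307 0 0 0; -1 0 0 0 0 0 0; -1 0 0 0 0 0 0"

```text
time_s: 26.57
tcp_pos: [345.4, 295.2, 57.6]
eef_rot: [0.692, 0.722, -0.002, 0.001]
force: [1.0, -0.2, 0.2]
grip_width: -0.001
gripper_force: 0.0
```

Emit:
jog_arm:
  steps: "-1 0.008 0.025 0 0 0 0; -1 0.005 0.026 0 0 0 0; -1 0.003 0.026 0 0 0 0; -1 0 0.026 0 0 0 0; -1 -0.003 0.026 0 0 0 0"

```text
time_s: 26.98
tcp_pos: [475.5, 316.9, 60.9]
eef_rot: [0.69, 0.723, 0.001, 0.0]
force: [-0.7, -0.1, -0.1]
grip_width: 0.001
gripper_force: 0.3
```

Emit:
jog_arm:
  steps: "-1 -0.006 0.026 0 0 0 0; -1 -0.008 0.025 0 0 0 0; -1 -0.011 0.024 0 0 0 0; -1 -0.013 0.023 0 0 0 0; -1 -0.016 0.021 0 0 0 0"

```text
time_s: 27.4
tcp_pos: [597.1, 267.6, 61.3]
eef_rot: [0.691, 0.723, 0.001, 0.001]
force: [-0.3, -0.6, -0.2]
grip_width: 0.0
gripper_force: 0.3
```

Emit:
jog_arm:
  steps: "-1 -0.018 0.019 0 0 0 0; -1 -0.020 0.018 0 0 0 0; -1 -0.021 0.015 0 0 0 0; -1 -0.023 0.013 0 0 0 0; -1 0 0 0 0 0 0"

```text
time_s: 27.82
tcp_pos: [667.9, 180.5, 62.1]
eef_rot: [0.694, 0.72, 0.0, 0.004]
force: [-0.2, -2.8, 0.9]
grip_width: 0.002
gripper_force: 0.0
```

Run:
```python
from h import *
s=arm.get_state();d=s["tcp_pos"][:2]-np.array([444,67]);print(np.hypot(*d),math.atan2(d[1],d[0]),s["force"].round(1))
plan([694,118,58],tool(RY))
```

```text
251.0429719506842 0.4691344434675949 [-0.2 -2.8  0.9]
from [667.9 180.5  62.1] to [694 118  58] n 2 turn deg [ 0.3  0.3 -0.4]
-0.0317 0.0118 0.0023 0.0018 0.0016 -0.0023; -0.0318 0.0117 0.0022 0.0018 0.0016 -0.0023
```

Emit:
jog_arm:
  steps: "-1 -0.020 0.008 0 0 0 0; -1 -0.020 0.007 0 0 0 0; -1 -0.012 0.004 0 0 0 0; -1 -0.008 0.002 0 0 0 0; -1 0 0 0 0 0 0"

```text
time_s: 28.23
tcp_pos: [688.1, 127.1, 60.0]
eef_rot: [0.692, 0.722, 0.0, 0.001]
force: [-0.2, -0.3, 0.6]
grip_width: -0.002
gripper_force: 0.0
```

Emit:
jog_arm:
  steps: "-1 -0.006 0.001 0 0 0 0; -1 -0.006 0.001 0 0 0 0; -1 0 0 0 0 0 0"

```text
time_s: 28.48
tcp_pos: [689.6, 117.4, 58.6]
eef_rot: [0.691, 0.723, -0.0, 0.0]
force: [0.3, -0.1, -0.2]
grip_width: 0.003
gripper_force: 0.0
```

Emit:
jog_arm:
  steps: "-1 -0.006 0 0 0 0 0; -1 0 0 0 0 0 0"

```text
time_s: 28.65
tcp_pos: [689.8, 111.2, 58.4]
eef_rot: [0.691, 0.723, -0.0, 0.0]
force: [-0.3, 0.2, 0.1]
grip_width: 0.001
gripper_force: 0.2
```

Emit:
jog_arm:
  steps: "-1 -0.005 0 0 0 0 0; -1 0 0 0 0 0 0"

```text
time_s: 28.82
tcp_pos: [690.0, 106.0, 58.3]
eef_rot: [0.691, 0.723, -0.0, 0.0]
force: [0.4, 0.5, -0.0]
grip_width: -0.0
gripper_force: 0.2
```

Emit:
jog_arm:
  steps: "-1 -0.003 0.004 0 0 0 0; -1 0 0 0 0 0 0"

```text
time_s: 28.98
tcp_pos: [694.7, 103.6, 58.4]
eef_rot: [0.691, 0.723, -0.0, 0.0]
force: [0.0, -0.5, -0.2]
grip_width: -0.004
gripper_force: 0.1
```

Emit:
jog_arm:
  steps: "-1 -0.003 0 0 0 0 0; -1 0 0 0 0 0 0"

```text
time_s: 29.15
tcp_pos: [694.5, 100.6, 58.4]
eef_rot: [0.691, 0.723, -0.0, 0.0]
force: [0.1, 0.5, 0.2]
grip_width: 0.001
gripper_force: 0.1
```

Emit:
jog_arm:
  steps: "-1 -0.003 0 0 0 0 0; -1 0 0 0 0 0 0"

```text
time_s: 29.32
tcp_pos: [694.5, 97.6, 58.4]
eef_rot: [0.691, 0.723, -0.0, 0.0]
force: [0.9, 0.2, -0.7]
grip_width: -0.001
gripper_force: 0.0
```

Emit:
jog_arm:
  steps: "-1 -0.002 0 0 0 0 0; -1 0 0 0 0 0 0"

```text
time_s: 29.48
tcp_pos: [694.5, 97.5, 58.4]
eef_rot: [0.69, 0.724, 0.0, -0.001]
force: [0.2, 2.8, 0.1]
grip_width: -0.002
gripper_force: 1.7
```

Emit:
jog_arm:
  steps: "-1 -0.002 0 0 0 0 0; -1 0 0 0 0 0 0"

```text
time_s: 29.65
tcp_pos: [694.5, 97.3, 58.4]
eef_rot: [0.69, 0.724, 0.001, -0.001]
force: [-0.6, 6.1, 0.4]
grip_width: 0.004
gripper_force: 3.5
```

Emit:
jog_arm:
  steps: "-1 0.015 0.005 0 0 0 0; -1 0.02 0.005 0 0 0 0; -1 0 0 -0.04 0 0 0; -1 0 0 -0.04 0 0 0; -1 0.03 0 -0.03 0 0 0"

```text
time_s: 30.07
tcp_pos: [703.5, 150.8, 171.1]
eef_rot: [0.694, 0.72, -0.001, 0.003]
force: [1.9, -1.5, 0.5]
grip_width: 0.0
gripper_force: 0.0
```

Emit:
jog_arm:
  steps: "-1 0.03 0 -0.03 0 0 0; -1 0.04 0 0 0 0 0; -1 0.04 0 0 0 0 0; -1 0 0 0 0 0 0; -1 0 0 0 0 0 0"

```text
time_s: 30.48
tcp_pos: [695.5, 273.5, 196.6]
eef_rot: [0.688, 0.726, -0.0, -0.001]
force: [-0.2, -0.5, -0.1]
grip_width: 0.002
gripper_force: 0.0
```

Run:
```python
from h import *
im=arm.camera("top")["color"];s=arm.camera("scene")["color"]
a=cv2.resize(im[90:290,90:350],(520,400));b=cv2.resize(s[180:290,200:340],(280,220))
o=np.zeros((400,800,3),np.uint8);o[:,:520]=a;o[:220,520:]=b;o[220:,520:]=cv2.resize(s,(280,180))[:180]
cv2.imwrite("pics/end.png",np.clip(o*1.5,0,255).astype(np.uint8))
```

```text
(no output)
```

View pics/end.png

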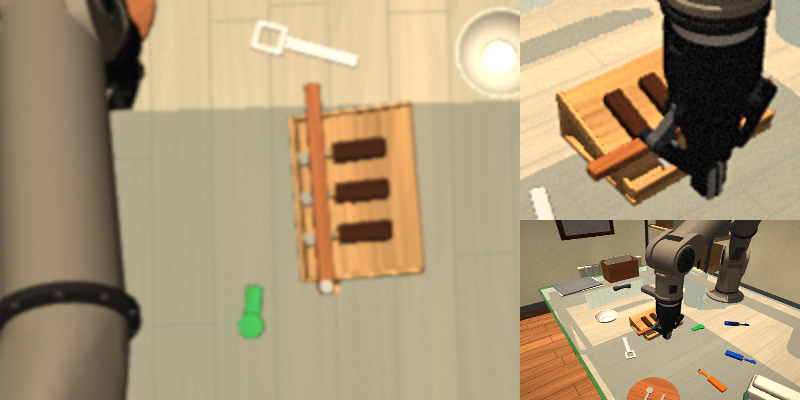

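The final view shows the keeper shut along the rack at (320,190). The three tags lie straight under it with their tips at the stop, at (305,158), (305,198) and (308,238), and the other things are unmoved. I hand in.

```bash
python3 -c "
from station import arm
print(arm.job_done())"
```

```text
the job is handed in; nothing more can be done
None
```

The job is handed in: all three tagged keys found (no fourth was visible) lie on the rack with their tips against the stop, the keeper is shut over them and released, and nothing else in view on the table had moved.

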